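# Tighten the glue press's wing nuts in cross order

### The job

The foam blank in the plywood glue press is being clamped down evenly, a little each pass: in this pass one of the four wing nuts has already been turned, so its wings point at the middle of the press cover. Take the T-handled wing-nut wrench with the notched steel cup and turn the other three clockwise, each only until its wings too point at the middle: the nut diagonally opposite the finished one first, then the remaining two; keep the robot itself off the press. Then stand the wrench upright on the bench, back where it stood, and let go.

Things in the scene. Friction and masses are not known exactly. Their poses are not given: they have to be found in the camera images.
- wrench_bar (a point): Middle of the cross bar of the T-handled wing-nut wrench, which stands upright on the bench: on its axis, 109 mm above the cup's rim. z up, x along the bar. Bar black, flat-sided, 90 mm long (x), 16 wide (y), 18 tall: grip it across its width from above. Below it a 12 mm shaft and a steel cup. 0.3 kg. (A wooden T-handled tamper with a square foot stands nearby, not needed.)
- wrench_cup (a point): Centre of the rim of the wrench's dark steel cup (open below), same axes. Cup 54 mm across, inside 41, 32 deep, with a 19 mm wide notch on each y side (square to the bar) for a nut's wings. When centred, 0.32 rad of free play either side before a notch edge meets the wings and turns the nut. Lower it till the rim is 3 mm above the press cover, then turn clockwise from above.
- press: Glue press, fixed: two plywood boards 180 x 180 mm, foam between. Origin: centre of its underside, z up, x and y along the edges. Cover's top 60 mm above the origin. Wing nut axes at x, y = +-60 mm. Steel wing nuts 60 mm across, wings 6 thick, from 4 to 21 mm above the cover, stud tip 26 above it, hub 20 across. A nut stays where left; turning it takes 0.12 N m.
- nut_a (a joint): Wing nut at the press's (+60, +60) mm corner. Value (rad): how far the wings' line has turned clockwise, seen from above, from the cover's diagonal through this nut: 0 = wings point at the middle of the cover, negative = that much still to turn clockwise, positive = too far. This one is already done in this pass.
- nut_b (a joint): Wing nut at the press's (-60, +60) mm corner. Value (rad): how far the wings' line has turned clockwise, seen from above, from the cover's diagonal through this nut: 0 = wings point at the middle of the cover, negative = that much still to turn clockwise, positive = too far. To be tightened.
- nut_c (a joint): Wing nut at the press's (-60, -60) mm corner. Value (rad): how far the wings' line has turned clockwise, seen from above, from the cover's diagonal through this nut: 0 = wings point at the middle of the cover, negative = that much still to turn clockwise, positive = too far. To be tightened; diagonally opposite nut_a.
- nut_d (a joint): Wing nut at the press's (+60, -60) mm corner. Value (rad): how far the wings' line has turned clockwise, seen from above, from the cover's diagonal through this nut: 0 = wings point at the middle of the cover, negative = that much still to turn clockwise, positive = too far. To be tightened.
Things that resemble listed ones, but are neither listed nor needed, are in the scene too. What is shaped like the part that bears wrench_bar but red is not meant.

How it is judged:
By the outcome, as a careful person would: the job done as asked, in the order asked, and still so for the second after the job is handed in, with the robot touching nothing.
It also fails if it takes over 61 s, if anything falls off the work surface, if the arm or the gripper's body presses on something with over 40 N, if the wrist force passes 120 N, or if a joint passes its speed limit or range.

### The arm

A 6-joint arm with a two-finger parallel gripper is mounted at the origin on the work surface. World frame = base frame: x ahead of the robot, y to its left, z up, the work surface at z = 0. Lengths are in m, angles in degrees, forces in N, time in s.
With the tool pointing down it reaches from about 0.4 to 0.825 m from the base axis. Payload 7 kg.
Tool frame: the origin (TCP) lies at the very end of the fingers, on their centre line; the grasp point (between the pads) lies behind it (r.grasp_offset is the z of the grasp point in the tool frame, in m); z points along the fingers, y is the direction in which the jaws open and shut (so a half turn about z gives the same grasp; the last joint's range is limited). The gripper opens to 88 mm and grips with 3 to 60 N. Pads are 19 mm wide; open, the fingers measure 130 mm over their backs; the gripper's body (78 mm by 193 mm) begins 47 mm behind the grasp point.
Start: joints at [83.543, 20.546, 0.682, 0, -70.136, -16.507], TCP at [0.263, 0.621, 0.198] pointing down, gripper open.
Joint ranges: [-176.03, 176.03], [-82.01, 121.73], [-58.28, 71.71], [-173.87, 95.51], [-174.79, -0.11], [-173.66, 173.66]. Speed limits (degrees/s): [136.94, 136.94, 172.46, 180, 180, 180].

### API

Orientations are given as [roll, pitch, yaw] about the fixed x, y, z axes, in that order (R = Rz(yaw) Ry(pitch) Rx(roll)).
In Python, from plant import r gives the robot as it stands. The module is installed in compiled form; this text tells all that it offers.
- The arm moves only by the tool servo_tool, never from a script. Its argument "targets" is a list of rows, each an object of numbers: "dx", "dy", "dz": the shift along the world's x, y, z in cm; "spin": the turn about the world's z in rad; "grip": the opening in per cent of the stroke, from 0 (shut) to 100 (fully open). A call has exactly 10 rows; each row is the pose to reach, as a shift and turn from the pose commanded when the call began; what a row does not reach only later rows make up. A row lasts 1/12 s, in which the tool goes at most 41.7 mm and 7.16 degrees, less where a joint would pass 70% of its speed; a pose out of reach is approached as far as the arm can. A call with a gripper value outside its range is refused whole. The fingers move at their own pace and stop on an object; "squeeze" is the grip in N (left out, the last holds). Time passes only in rows, so rows that repeat a pose let the fingers close, or fill a call up. It gives the time, the measured TCP pose, the force and the opening at its end, in the units of the state.
- r.get_state(): the state, without advancing time (a new reading comes with each control period).
- r.capture(name): name is "scene" or "top" or "wrist"; returns the picture (420x560x3 uint8, blue, green, red); there is no depth.
- r.get_calibration(name): a dict with "K" (3x3 intrinsics, pixels), "extrinsics" (4x4, takes a point from camera to world coordinates). Camera axes: x right, y down, z forward; pixel columns grow to the right and rows downward; lengths in m; the calibration is good to about 2 mm. A picture is of the moment at which its call begins: read the wrist's pose just before it. get_calibration takes no time and is no camera call; for the wrist camera it gives the pose at the moment of the call.
- r.close_job(): hands the job in, once; it reports no verdict.
Trained networks look in the newest picture that a camera, given by its name, has taken for a name from the list of things; names that differ only in an ending like _2 or _b are one class to them, and where a whole thing is asked for, a point or a joint stands for the part that bears it (a point fixed in the world has none). Each returns a list of dicts, best first, with "p" (0 to 1); they miss things now and then, are a little off and sometimes report something else, mostly with a low value. They report only what shows in the picture. A call takes as long as a camera call. They do not tell look-alikes from the thing itself.
- r.cut_out(name, camera): "mask" (420x560 bool, what is visible of it) and "extent" ([left, top, right, bottom] in pixels, round what is visible of it).
The state is a dict: "time_s": time; "joints": joint angles; "qd": joint speeds; "joint_torque": joint torques, N m; "tcp_pos": TCP position; "eef_rot": TCP orientation; "contact_force": force on the tool from outside, world axes, zero at the start; "moment": the same for the moment, N m; "gripper_width": finger opening in m.
Only numpy, scipy, OpenCV 4.12 (cv2) and the standard library are available. Lean on these libraries where they do the work, as an engineer would, in place of code of your own. Each camera call takes 0.05 s, during which the arm holds its last target. There are 200 camera calls.

## Working session

There is one attempt and no reset: what is moved stays moved. The work goes in short steps, Python scripts to look and compute and a tool call to move; the robot and the scene stay as the last step left them, time stands still between calls to the robot, and variables do not carry over. Pictures are saved under pics/ and viewed, about 8 in all and at most 12, crops included, and the job is handed in when it is done.

Besides the shell and the picture viewer there is one more tool, called as name(argument=value, ...) on one line, values as JSON. servo_tool: Moves the arm, as the interface text tells. Its arguments: {"type":"object","properties":{"targets":{"type":"array"},"squeeze":{"type":"number"}},"required":["targets"]}

```bash
mkdir -p pics
python3 - <<'E'
from plant import r
import cv2,numpy as np
print(r.get_state(), r.grasp_offset)
for c in ["scene","top"]:
    im=r.capture(c); cv2.imwrite(f"pics/{c}0.png",im)
    k=r.get_calibration(c); print(c,k["K"].tolist(),np.round(k["extrinsics"],4).tolist())
    for n in ["wrench_bar","wrench_cup","press","nut_a"]:
        print(n,[(round(d["p"],2),np.round(d["extent"]).tolist()) for d in r.cut_out(n,c)])
a=cv2.imread("pics/scene0.png")
E
```

```text
{'time_s': 0.0, 'joints': array([ 8.35419646e+01,  2.05922952e+01,  6.32920357e-01, -2.03879934e-02,
       -7.01341460e+01, -1.65084136e+01]), 'qd': array([-0.06238448,  0.10320218, -0.08077074, -0.05782804, -0.05001326,
        0.00900579]), 'joint_torque': array([ 1.81686799e-03, -5.82721066e+01,  2.93052292e+01,  6.99724495e+00,
        6.83402453e-03, -1.74524512e-04]), 'tcp_pos': array([0.26318118, 0.62099877, 0.19740568]), 'eef_rot': array([ 1.79904888e+02, -8.20141285e-03, -2.29733861e+01]), 'contact_force': array([-0.65314609, -0.13202651,  1.29208622]), 'moment': array([ 0.00717866,  0.02318474, -0.07600621]), 'gripper_width': 0.08791110422575721} -0.0188
scene [[499.9399973353704, 0.0, 272.4219226147617], [0.0, 499.9399973353704, 211.55117039082103], [0.0, 0.0, 1.0]] [[0.7611, 0.4531, -0.4641, 0.9159], [0.6483, -0.5542, 0.5221, -0.4498], [-0.0206, -0.6983, -0.7155, 0.8135], [0.0, 0.0, 0.0, 1.0]]
wrench_bar [(0.93, [263.0, 157.0, 288.0, 212.0]), (0.85, [270.0, 108.0, 308.0, 160.0]), (0.76, [310.0, 133.0, 351.0, 184.0]), (0.59, [382.0, 136.0, 404.0, 193.0])]
wrench_cup [(0.9
[... 349 characters left out ...]
252257441639], [0.0, 545.3881593092599, 212.96284355309933], [0.0, 0.0, 1.0]] [[-0.0215, -0.992, 0.1242, 0.288], [-0.9998, 0.0219, 0.0017, 0.0443], [-0.0044, -0.1242, -0.9923, 1.4312], [0.0, 0.0, 0.0, 1.0]]
wrench_bar [(0.86, [120.0, 165.0, 150.0, 199.0]), (0.78, [153.0, 216.0, 176.0, 249.0]), (0.69, [138.0, 272.0, 178.0, 296.0]), (0.65, [211.0, 230.0, 235.0, 261.0])]
wrench_cup [(0.88, [137.0, 275.0, 176.0, 298.0]), (0.83, [213.0, 230.0, 238.0, 260.0]), (0.77, [115.0, 166.0, 152.0, 194.0]), (0.67, [153.0, 212.0, 176.0, 246.0])]
press [(0.97, [250.0, 140.0, 332.0, 227.0])]
nut_a [(0.63, [315.0, 197.0, 331.0, 203.0]), (0.49, [306.0, 144.0, 315.0, 168.0]), (0.38, [267.0, 210.0, 277.0, 219.0])]
```

Run:
```python
import cv2
a=cv2.imread("pics/scene0.png");b=cv2.imread("pics/top0.png")
cv2.imwrite("pics/s1.png",cv2.resize(a[90:350,180:440],None,fx=2.3,fy=2.3,interpolation=2))
cv2.imwrite("pics/t1.png",cv2.resize(b[110:310,100:360],None,fx=3,fy=3,interpolation=2))
```

```text
(no output)
```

View pics/s1.png

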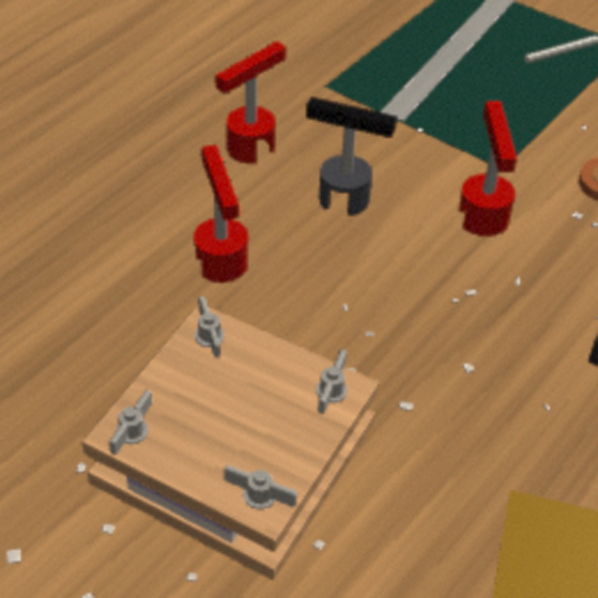

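View pics/t1.png

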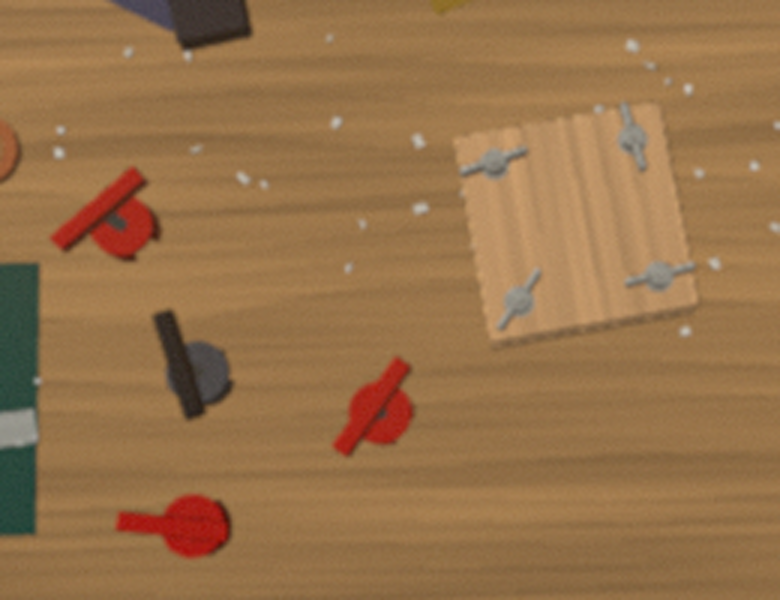

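Crops show four T-wrenches in the top image: red ones at about (133,180), (225,245) and (157,285), and one black with a dark steel cup at (160,232), scene (332,150). I choose the black one. The finished nut (nut_a) is at top pixel (273,210). So nut_b is at (319,202), nut_c at (311,156) and nut_d at (265,164).

```bash
cat > h.py <<'E'
import cv2,numpy as np
from plant import r
def ray(cal,uv,z):
    K,E=np.array(cal["K"]),np.array(cal["extrinsics"])
    uv=np.atleast_2d(np.asarray(uv,float))
    d=(E[:3,:3]@np.linalg.inv(K)@np.c_[uv,np.ones(len(uv))].T).T
    return E[:3,3]+d*((z-E[2,3])/d[:,2])[:,None]
def proj(cal,P):
    K,E=np.array(cal["K"]),np.array(cal["extrinsics"])
    p=(np.atleast_2d(P)-E[:3,3])@E[:3,:3]; q=p@K.T
    return q[:,:2]/q[:,2:]
E
python3 - <<'E'
from h import *
c=r.get_calibration("top"); b=cv2.imread("pics/top0.png")
m=np.zeros(b.shape[:2],np.uint8); m[208:255,148:182]=1
g=((b.max(2)<55)&(m>0)).astype(np.uint8); 
ys,xs=np.nonzero(g); W=ray(c,np.c_[xs,ys],.118)[:,:2]
rc=cv2.minAreaRect((W*1000).astype(np.float32)); print("bar top",rc,W.mean(0))
for d in r.cut_out("wrench_bar","top")[:0]: pass
# press corners from crop
cr=np.array([[455,140],[660,103],[697,300],[492,342]])/3+[100,110]
print("cover approx",np.round(ray(c,cr,.06),3))
n=np.array([[518,300],[658,275],[632,138],[495,162]])/3+[100,110]
N=ray(c,n,.08);print("nuts a b c d",np.round(N,4),N.mean(0))
t=proj(r.get_calibration("scene"),np.r_[N,[[*W.mean(0),.118]]]);print(np.round(t,1))
print(np.round(r.get_calibration("wrist")["extrinsics"],4),r.get_calibration("wrist")["K"])
E
```

```text
bar top ((413.7611999511719, 320.52294921875), (78.67972564697266, 37.24382400512695), 37.13829040527344) [0.4091439  0.31827584]
cover approx [[ 0.606  0.098  0.06 ]
 [ 0.635 -0.078  0.06 ]
 [ 0.464 -0.104  0.06 ]
 [ 0.432  0.07   0.06 ]]
nuts a b c d [[ 0.4646  0.0471  0.08  ]
 [ 0.4831 -0.0701  0.08  ]
 [ 0.6002 -0.0519  0.08  ]
 [ 0.5822  0.0639  0.08  ]] [ 0.53252851 -0.00274983  0.08      ]
[[269.3 227.8]
 [235.6 268.7]
 [291.1 296.1]
 [322.1 251.8]
 [328.2 136.8]]
[[-3.906e-01 -8.894e-01 -2.373e-01  3.260e-01]
 [-9.205e-01  3.775e-01  1.006e-01  5.951e-01]
 [ 1.000e-04  2.577e-01 -9.662e-01  3.844e-01]
 [ 0.000e+00  0.000e+00  0.000e+00  1.000e+00]] [[354.03671896   0.         280.58202525]
 [  0.         354.03671896 208.90822613]
 [  0.           0.           1.        ]]
```

servo_tool(targets=[{"dx":1.5,"dy":-3,"dz":0,"spin":0.08,"grip":100},{"dx":3,"dy":-6.5,"dz":0,"spin":0.16,"grip":100},{"dx":5,"dy":-10.5,"dz":0,"spin":0.26,"grip":100},{"dx":7,"dy":-14.5,"dz":0,"spin":0.36,"grip":100},{"dx":9,"dy":-18.5,"dz":0,"spin":0.46,"grip":100},{"dx":11,"dy":-22.5,"dz":0,"spin":0.56,"grip":100},{"dx":13,"dy":-26,"dz":0,"spin":0.64,"grip":100},{"dx":14,"dy":-29,"dz":0,"spin":0.7,"grip":100},{"dx":14.7,"dy":-30.2,"dz":0,"spin":0.72,"grip":100},{"dx":14.7,"dy":-30.2,"dz":0,"spin":0.72,"grip":100}])

```text
time_s: 1.38
tcp_pos: [0.4114, 0.3165, 0.199]
eef_rot: [-180.0, -0.0, 18.2]
contact_force: [-0.1, 1.3, 0.1]
gripper_width: 0.0875
```

Run:
```python
from h import *
s=r.get_state(); print(s["time_s"],s["tcp_pos"],s["eef_rot"],s["joints"])
c=r.get_calibration("wrist"); im=r.capture("wrist"); cv2.imwrite("pics/w0.png",im)
p=proj(c,[[.41,.319,.118],[*s["tcp_pos"]]]);print(p)
for z in (.118,):
  ds=r.cut_out("wrench_bar","wrist")
  for d in ds: print(d["p"],d["extent"])
g=(im.max(2)<50).astype(np.uint8)
n,l,st,ce=cv2.connectedComponentsWithStats(g)
for i in range(1,n):
  if st[i,4]>150:
    ys,xs=np.nonzero(l==i); W=ray(c,np.c_[xs,ys],.118)[:,:2]*1000
    print(st[i],cv2.minAreaRect(W.astype(np.float32)))
```

```text
1.3833 [0.41138743 0.31645497 0.19895699] [-1.79980965e+02 -3.25690761e-02  1.81847440e+01] [ 5.92621460e+01  5.73475845e+00 -1.87602164e+01  7.75132419e-03
 -6.54679667e+01  4.89193874e+01]
[[278.13634223 206.15157476]
 [282.15066579 241.46685994]]
0.98 [246.3, 139.1, 305.0, 254.3]
0.96 [371.4, 229.8, 457.3, 323.3]
0.93 [176.8, 1.3, 281.6, 61.9]
0.79 [171.2, 256.5, 270.0, 345.6]
[   0  237  173  143 9812] ((268.67034912109375, 452.74176025390625), (134.39120483398438, 156.5344696044922), 18.198104858398438)
[ 450  237  110   98 2958] ((402.9246826171875, 125.66605377197266), (55.68307113647461, 115.0455093383789), 74.89337921142578)
[158 307  17  28 267] ((285.5826416015625, 383.33685302734375), (12.313961029052734, 29.557764053344727), 80.47245788574219)
[ 365  348  195   37 6403] ((322.296630859375, 117.22004699707031), (37.34890365600586, 174.901611328125), 18.192068099975586)
```

View pics/w0.png

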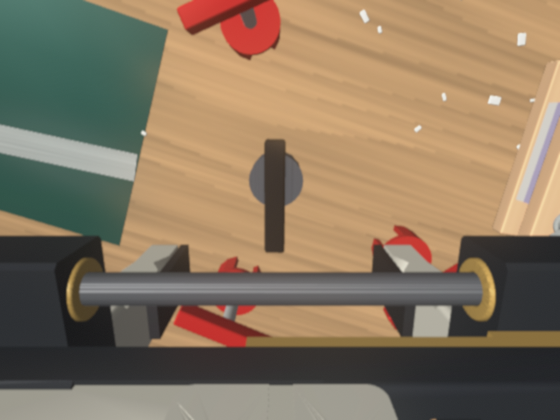

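Run:
```python
from h import *
s=r.get_state(); c=r.get_calibration("wrist"); im=cv2.imread("pics/w0.png")
E=ray(c,[[275,140],[274,252],[274.6,196]],.118); print(E)
d=E[0]-E[1]; print("bar yaw",np.degrees(np.arctan2(d[1],d[0])),np.hypot(*d[:2]))
sub=im[130:260,255:295]; g=(sub.max(2)<45).astype(np.uint8)
n,l,st,ce=cv2.connectedComponentsWithStats(g); i=1+np.argmax(st[1:,4]); ys,xs=np.nonzero(l==i)
W=ray(c,np.c_[xs+255,ys+130],.118)[:,:2]*1000; print(st[i],cv2.minAreaRect(W.astype(np.float32)))
ct=r.get_calibration("top"); b=cv2.imread("pics/top0.png"); o=E[:2,:2].mean(0); y=np.radians(18.2)
R=np.array([[np.cos(y),np.sin(y)],[-np.sin(y),np.cos(y)]])
q=np.array([[403,360],[342,452],[118,522],[225,522],[60,245],[140,172]])/3+[100,110]
print("red bar ends rel tool frame",np.round((ray(ct,q,.118)[:,:2]-o)@R.T,3))
```

```text
[[0.45688603 0.33956747 0.118     ]
 [0.37212759 0.31302599 0.118     ]
 [0.41629492 0.32677572 0.118     ]]
bar yaw 17.3875609408656 0.08881691472738193Traceback (most recent call last):
  File "<stdin>", line 6, in <module>
    return _wrapfunc(a, 'argmax', axis=axis, out=out, **kwds)
    return bound(*args, **kwds)
ValueError: attempt to get argmax of an empty sequence
```

Run:
```python
from h import *
c=r.get_calibration("wrist"); im=cv2.imread("pics/w0.png")
sub=im[130:260,250:300].astype(int); print(sub[20,20:30].tolist(),sub[50,24].tolist(),sub[50,10].tolist())
g=((sub.max(2)<75)&(sub[...,2]>=sub[...,0]-4)&(sub[...,0]<52)).astype(np.uint8)
n,l,st,ce=cv2.connectedComponentsWithStats(g); i=1+np.argmax(st[1:,4]); ys,xs=np.nonzero(l==i)
W=ray(c,np.c_[xs+250,ys+130],.118)[:,:2]*1000; print(st[i],cv2.minAreaRect(W.astype(np.float32)))
vx,vy,_,_=cv2.fitLine(W.astype(np.float32),2,0,.01,.01).ravel();print(np.degrees(np.arctan2(vy,vx)))
E=ray(c,[[275,140],[274,252]],.118)
ct=r.get_calibration("top"); o=E[:,:2].mean(0); y=np.radians(18.2)
R=np.array([[np.cos(y),np.sin(y)],[-np.sin(y),np.cos(y)]])
q=np.array([[403,360],[342,452],[118,522],[225,522],[60,245],[140,172]])/3+[100,110]
print("red bar ends rel tool frame",np.round((ray(ct,q,.118)[:,:2]-o)@R.T,3))
```

```text
[[52, 62, 74], [52, 63, 74], [53, 63, 75], [52, 63, 75], [53, 63, 75], [52, 63, 75], [53, 63, 75], [54, 64, 77], [54, 65, 77], [53, 64, 77]] [47, 54, 64] [100, 99, 102]
[  15   21   20  101 1739] ((410.99334716796875, 325.44805908203125), (79.7771224975586, 14.216190338134766), 17.42163848876953)
17.553083
red bar ends rel tool frame [[-0.059 -0.176]
 [-0.113 -0.106]
 [-0.106  0.08 ]
 [-0.135 -0.   ]
 [ 0.122  0.057]
 [ 0.158 -0.023]]
```

servo_tool(targets=[{"dx":0.3,"dy":1.0,"dz":-1.5,"spin":-0.013,"grip":100},{"dx":0.3,"dy":1.0,"dz":-3,"spin":-0.013,"grip":100},{"dx":0.3,"dy":1.0,"dz":-5,"spin":-0.013,"grip":100},{"dx":0.3,"dy":1.0,"dz":-7,"spin":-0.013,"grip":100},{"dx":0.3,"dy":1.0,"dz":-9,"spin":-0.013,"grip":100},{"dx":0.3,"dy":1.0,"dz":-10.4,"spin":-0.013,"grip":100},{"dx":0.3,"dy":1.0,"dz":-10.9,"spin":-0.013,"grip":100},{"dx":0.3,"dy":1.0,"dz":-10.9,"spin":-0.013,"grip":60},{"dx":0.3,"dy":1.0,"dz":-10.9,"spin":-0.013,"grip":30},{"dx":0.3,"dy":1.0,"dz":-10.9,"spin":-0.013,"grip":10}], squeeze=35)

```text
time_s: 2.32
tcp_pos: [0.4137, 0.3305, 0.0904]
eef_rot: [-180.0, -0.1, 17.6]
contact_force: [-0.2, -0.5, -0.2]
gripper_width: 0.0729
```

servo_tool(targets=[{"dz":0,"grip":5},{"dz":0,"grip":5},{"dz":0,"grip":5},{"dz":0,"grip":5},{"dz":0,"grip":5},{"dz":0,"grip":5},{"dz":0,"grip":5},{"dz":0,"grip":5},{"dz":0,"grip":5},{"dz":0,"grip":5}])

```text
validation failed for argument at $.ta...
```

servo_tool(targets=[{"dx":0,"dy":-0.3,"dz":0,"spin":0,"grip":60},{"dx":0,"dy":-0.3,"dz":0,"spin":0,"grip":50},{"dx":0,"dy":-0.3,"dz":0,"spin":0,"grip":5},{"dx":0,"dy":-0.3,"dz":0,"spin":0,"grip":5},{"dx":0,"dy":-0.3,"dz":0,"spin":0,"grip":5},{"dx":0,"dy":-0.3,"dz":0,"spin":0,"grip":5},{"dx":0,"dy":-0.3,"dz":0,"spin":0,"grip":5},{"dx":0,"dy":-0.3,"dz":0,"spin":0,"grip":5},{"dx":0,"dy":-0.3,"dz":0,"spin":0,"grip":5},{"dx":0,"dy":-0.3,"dz":0,"spin":0,"grip":5}], squeeze=35)

```text
time_s: 3.15
tcp_pos: [0.4146, 0.3273, 0.0908]
eef_rot: [-180.0, -0.2, 17.6]
contact_force: [-0.8, -1.2, 9.6]
gripper_width: 0.0079
```

Run:
```python
from h import *
s=r.get_state(); print(s["time_s"],s["tcp_pos"],s["eef_rot"],s["joints"],s["contact_force"],s["moment"],s["gripper_width"])
```

```text
3.15 [0.41456326 0.32734985 0.09083959] [-1.79966267e+02 -1.51979682e-01  1.75996994e+01] [ 59.64977431  12.3623909  -26.30064528   0.09847127 -51.20155739
  47.88836017] [-0.82608131 -1.15706557  9.63089361] [-0.46060655  0.30978098  0.00787354] 0.00785041636294125
```

Run:
```python
from h import *
a=r.capture("wrist"); b=r.capture("scene"); print(r.get_state()["gripper_width"],r.get_state()["contact_force"])
cv2.imwrite("pics/v2.png",np.hstack([cv2.resize(a[120:400,130:430],(400,373)),cv2.resize(b[80:240,230:402],(400,373))]))
```

```text
0.0053633623865339715 [-1.27624167 -2.08188787 11.49043107]
```

View pics/v2.png

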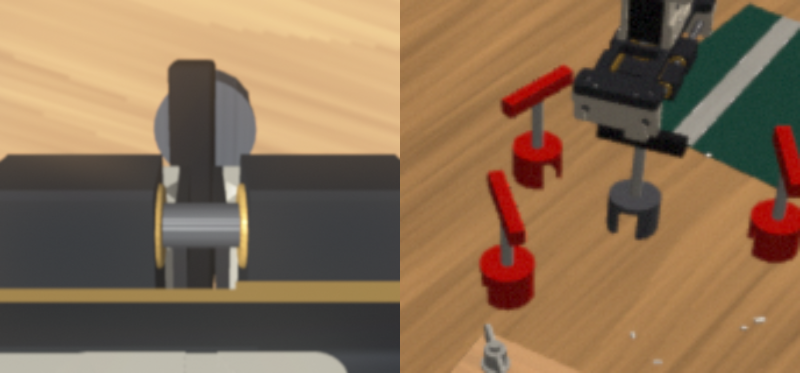

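servo_tool(targets=[{"dx":0,"dy":0,"dz":0,"spin":0,"grip":5},{"dx":0,"dy":0,"dz":0,"spin":0,"grip":5},{"dx":0,"dy":0,"dz":0,"spin":0,"grip":5},{"dx":0,"dy":0,"dz":0,"spin":0,"grip":5},{"dx":0,"dy":0,"dz":0,"spin":0,"grip":5},{"dx":0,"dy":0,"dz":0,"spin":0,"grip":5},{"dx":0,"dy":0,"dz":0,"spin":0,"grip":5},{"dx":0,"dy":0,"dz":0,"spin":0,"grip":5},{"dx":0,"dy":0,"dz":0,"spin":0,"grip":5},{"dx":0,"dy":0,"dz":0,"spin":0,"grip":5}])

```text
time_s: 4.08
tcp_pos: [0.4146, 0.3271, 0.0912]
eef_rot: [-180.0, -0.2, 17.6]
contact_force: [0.3, -2.5, 13.6]
gripper_width: 0.0048
```

Run:
```python
from h import *
a=r.capture("wrist"); s=r.get_state(); print(s["gripper_width"],s["contact_force"],s["moment"],s["tcp_pos"])
cv2.imwrite("pics/v3.png",cv2.resize(a[120:360,180:380],(800,600)[:1]+(600,)) )
```

```text
0.004483836061052633 [-0.77979032 -2.57515914 12.44981849] [-1.13368472  0.12655653 -0.03261997] [0.41457946 0.32711719 0.09120086]
```

View pics/v3.png

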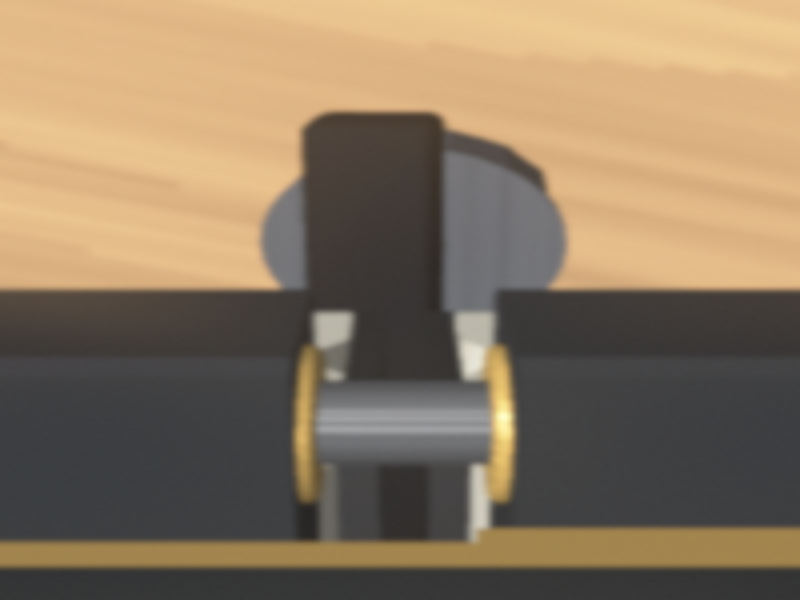

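Run:
```python
from h import *
b=r.capture("scene"); s=r.get_state(); c=r.get_calibration("scene"); w=r.get_calibration("wrist")
t=s["tcp_pos"]; y=np.radians(17.5); ux=np.array([np.cos(y),np.sin(y),0]); uy=np.array([-np.sin(y),np.cos(y),0]); z=np.array([0,0,1])
o=np.array([.4145,.3262,0])
P={"tcp":t,"grasp":t+.0188*z,"bodybottom":t+.066*z,"bar+":o+.118*z+.045*ux,"bar-":o+.118*z-.045*ux,"cuprim":o}
x0,y0=270,90;f=6
v=cv2.resize(b[y0:y0+95,x0:x0+125],None,fx=f,fy=f,interpolation=2)
for k,p in P.items():
  q=proj(c,p)[0]; print(k,q,proj(w,p)[0]); cv2.circle(v,tuple(((q-[x0,y0]+.5)*f).astype(int)),4,(0,255,0),-1); cv2.putText(v,k,tuple(((q-[x0,y0])*f+6).astype(int)),0,.5,(0,255,0))
cv2.imwrite("pics/v4.png",v)
```

```text
tcp [331.72044746 145.2002451 ] [282.12548372 241.4262189 ]
grasp [332.24957836 138.66981295] [282.24311549 254.19350922]
bodybottom [333.63466119 121.57538614] [282.67962033 301.57003029]
bar+ [351.34793492 140.47872824] [284.38824698 168.62168235]
bar- [313.50221458 131.66640542] [283.71373898 342.04998004]
cuprim [329.06892424 175.01643881] [282.80512857 202.99727228]
```

View pics/v4.png

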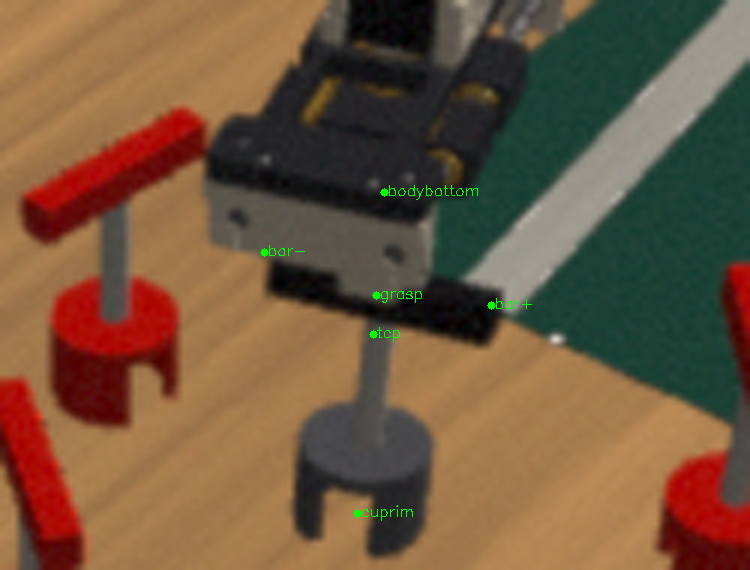

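The view disagrees with a proper grasp: the bar is 16 mm wide, but the opening reads 4.5 mm and the bar sits off-centre. I'll open the gripper and look again.

servo_tool(targets=[{"dx":0,"dy":0,"dz":0,"spin":0,"grip":40},{"dx":0,"dy":0,"dz":0,"spin":0,"grip":60},{"dx":0,"dy":0,"dz":0,"spin":0,"grip":60},{"dx":0,"dy":0,"dz":0,"spin":0,"grip":60},{"dx":0,"dy":0,"dz":0,"spin":0,"grip":60},{"dx":0,"dy":0,"dz":0,"spin":0,"grip":60},{"dx":0,"dy":0,"dz":0,"spin":0,"grip":60},{"dx":0,"dy":0,"dz":0,"spin":0,"grip":60},{"dx":0,"dy":0,"dz":0,"spin":0,"grip":60},{"dx":0,"dy":0,"dz":0,"spin":0,"grip":60}])

```text
time_s: 5.02
tcp_pos: [0.4142, 0.3275, 0.0905]
eef_rot: [-179.9, -0.1, 17.6]
contact_force: [-0.5, -0.2, 8.1]
gripper_width: 0.0526
```

Run:
```python
from h import *
a=r.capture("wrist"); b=r.capture("scene");s=r.get_state(); print(s["gripper_width"],s["contact_force"],s["moment"],s["tcp_pos"])
cv2.imwrite("pics/v5.png",np.hstack([cv2.resize(a[120:360,180:380],(400,480)),cv2.resize(b[90:186,270:350],(400,480))]))
```

```text
0.05287100827932788 [-0.50486062  0.35804003  9.12967895] [-0.27290736  0.17128859 -0.05514201] [0.41421282 0.3274772  0.09049997]
```

View pics/v5.png

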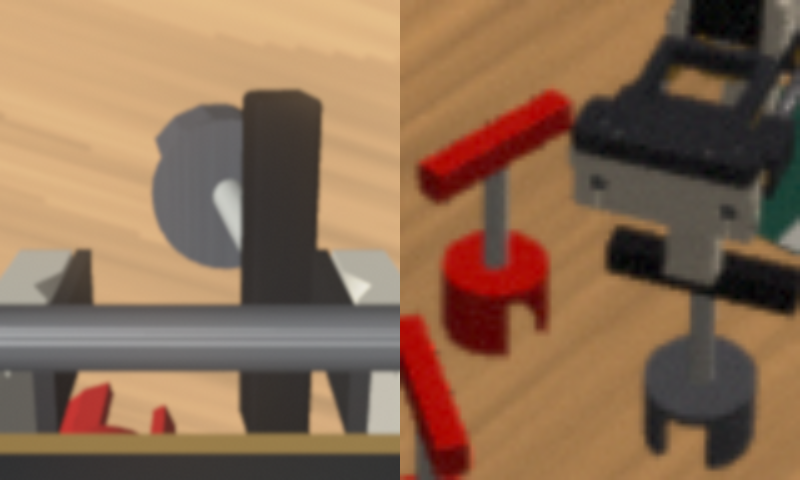

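The wrench leans toward the near finger after opening (bar at wrist-crop (282,200), cup at (200,190)); it may be rocking. I'll open fully and watch.

servo_tool(targets=[{"dx":0,"dy":0,"dz":0,"spin":0,"grip":100},{"dx":0,"dy":0,"dz":0,"spin":0,"grip":100},{"dx":0,"dy":0,"dz":0,"spin":0,"grip":100},{"dx":0,"dy":0,"dz":0,"spin":0,"grip":100},{"dx":0,"dy":0,"dz":0,"spin":0,"grip":100},{"dx":0,"dy":0,"dz":0,"spin":0,"grip":100},{"dx":0,"dy":0,"dz":0,"spin":0,"grip":100},{"dx":0,"dy":0,"dz":0,"spin":0,"grip":100},{"dx":0,"dy":0,"dz":0,"spin":0,"grip":100},{"dx":0,"dy":0,"dz":0,"spin":0,"grip":100}])

```text
time_s: 5.95
tcp_pos: [0.4133, 0.3264, 0.0892]
eef_rot: [180.0, 0.0, 17.5]
contact_force: [-0.2, -0.4, 2.2]
gripper_width: 0.088
```

Run:
```python
from h import *
a=r.capture("wrist"); b=r.capture("scene");s=r.get_state(); print(s["gripper_width"],s["contact_force"],s["moment"],s["tcp_pos"])
cv2.imwrite("pics/v6.png",np.hstack([cv2.resize(a[120:360,180:380],(400,480)),cv2.resize(b[90:186,270:350],(400,480))]))
```

```text
0.08766913080295663 [0.25690492 0.03762794 2.21299461] [-0.22215964 -0.13758847  0.04048369] [0.41331863 0.3264297  0.08926394]
```

View pics/v6.png

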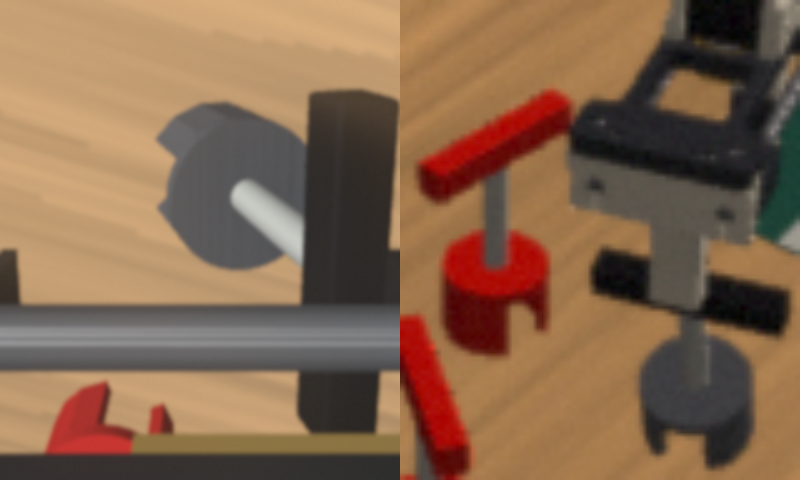

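The wrench followed the near finger and leans about 19°, with the cup still on the bench. I'll right it by closing slowly and gently, with the gripper shifted over the cup.

servo_tool(targets=[{"dx":0,"dy":0,"dz":0,"spin":0,"grip":92},{"dx":0.1,"dy":-0.2,"dz":0,"spin":0,"grip":84},{"dx":0.1,"dy":-0.4,"dz":0,"spin":0,"grip":76},{"dx":0.2,"dy":-0.6,"dz":0,"spin":0,"grip":68},{"dx":0.2,"dy":-0.7,"dz":0,"spin":0,"grip":60},{"dx":0.3,"dy":-0.9,"dz":0,"spin":0,"grip":53},{"dx":0.3,"dy":-0.9,"dz":0,"spin":0,"grip":47},{"dx":0.3,"dy":-0.9,"dz":0,"spin":0,"grip":42},{"dx":0.3,"dy":-0.9,"dz":0,"spin":0,"grip":38},{"dx":0.3,"dy":-0.9,"dz":0,"spin":0,"grip":35}], squeeze=8)

```text
time_s: 6.88
tcp_pos: [0.4172, 0.3181, 0.0904]
eef_rot: [-179.9, -0.1, 17.6]
contact_force: [-1.5, 0.7, 9.7]
gripper_width: 0.0324
```

Run:
```python
from h import *
a=r.capture("wrist"); b=r.capture("scene");s=r.get_state(); print(s["gripper_width"],s["contact_force"],s["moment"],s["tcp_pos"])
cv2.imwrite("pics/v7.png",np.hstack([cv2.resize(a[120:360,180:380],(400,480)),cv2.resize(b[90:186,270:350],(400,480))]))
```

```text
0.031148651447186603 [-0.80530186 -0.24071358  9.20571003] [-0.20622847  0.18579666 -0.00592114] [0.41715487 0.31814819 0.09044892]
```

View pics/v7.png

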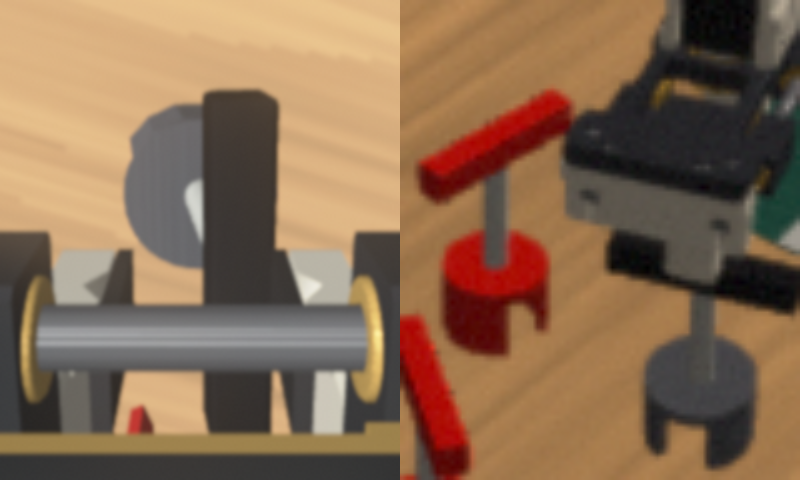

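servo_tool(targets=[{"dx":0,"dy":0,"dz":0,"spin":0,"grip":32},{"dx":0,"dy":0,"dz":0,"spin":0,"grip":30},{"dx":0,"dy":0,"dz":0,"spin":0,"grip":28},{"dx":0,"dy":0,"dz":0,"spin":0,"grip":26},{"dx":0,"dy":0,"dz":0,"spin":0,"grip":24},{"dx":0,"dy":0,"dz":0,"spin":0,"grip":22},{"dx":0,"dy":0,"dz":0,"spin":0,"grip":20},{"dx":0,"dy":0,"dz":0,"spin":0,"grip":18},{"dx":0,"dy":0,"dz":0,"spin":0,"grip":15},{"dx":0,"dy":0,"dz":0,"spin":0,"grip":15}], squeeze=8)

```text
time_s: 7.82
tcp_pos: [0.417, 0.3182, 0.0903]
eef_rot: [-179.9, -0.1, 17.6]
contact_force: [-1.1, 0.5, 7.4]
gripper_width: 0.0138
```

```bash
cat > look.py <<'E'
from h import *
import sys
a=r.capture("wrist"); s=r.get_state(); c=r.get_calibration("wrist"); cv2.imwrite(f"pics/{sys.argv[1]}.png",a)
print(s["time_s"],"w",s["gripper_width"],"F",np.round(s["contact_force"],1),"M",np.round(s["moment"],2),s["tcp_pos"].round(4),s["eef_rot"].round(2))
x=a[175].astype(int); d=np.abs(np.diff(x.sum(1))); print("row175 edges",[(int(i),int(x.sum(1)[i+2]-x.sum(1)[i-2])) for i in np.nonzero(d>30)[0] if 220<i<350])
x=a[210].astype(int).sum(1); d=np.abs(np.diff(x)); print("row210 edges",[(int(i),int(x[i+2]-x[i-2])) for i in np.nonzero(d>30)[0] if 220<i<350])
E
python3 look.py l1
```

```text
7.8667 w 0.013580674917153259 F [-0.4  0.4  7.8] M [ 0.1   0.32 -0.05] [0.417  0.3182 0.0903] [-1.7992e+02 -1.1000e-01  1.7560e+01]
row175 edges [(258, -118), (259, -125), (263, -140), (264, -139), (298, 291), (299, 358), (300, 338)]
row210 edges [(237, -152), (238, -177), (264, -141), (265, -157), (298, 144), (299, 178), (313, 176), (314, 200)]
```

servo_tool(targets=[{"dx":0,"dy":0,"dz":0,"spin":0,"grip":8},{"dx":0,"dy":0,"dz":0,"spin":0,"grip":8},{"dx":0,"dy":0,"dz":0,"spin":0,"grip":8},{"dx":0,"dy":0,"dz":0,"spin":0,"grip":8},{"dx":0,"dy":0,"dz":0,"spin":0,"grip":8},{"dx":0,"dy":0,"dz":0.5,"spin":0,"grip":8},{"dx":0,"dy":0,"dz":1.5,"spin":0,"grip":8},{"dx":0,"dy":0,"dz":2.5,"spin":0,"grip":8},{"dx":0,"dy":0,"dz":3,"spin":0,"grip":8},{"dx":0,"dy":0,"dz":3,"spin":0,"grip":8}], squeeze=20)

```text
time_s: 8.7
tcp_pos: [0.4169, 0.3182, 0.121]
eef_rot: [-179.9, -0.1, 17.6]
contact_force: [0.8, 1.4, -0.5]
gripper_width: 0.0071
```

```bash
python3 look.py l2
python3 - <<'E'
import sys; sys.argv=["","x"]
from h import *
a=cv2.imread("pics/l2.png"); b=r.capture("scene")
cv2.imwrite("pics/v8.png",np.hstack([cv2.resize(a[120:360,180:380],(400,480)),cv2.resize(b[85:185,270:354],(400,480))]))
E
```

```text
8.75 w 0.007082864767386163 F [-0.6  1.  -0.8] M [-0.08  0.04  0.05] [0.4166 0.3178 0.1202] [-1.7994e+02 -7.0000e-02  1.7540e+01]
row175 edges [(247, -170), (248, -291), (249, -331), (250, -280), (278, 141), (279, 181), (280, 174), (294, 99), (295, 197), (296, 259), (297, 255)]
row210 edges [(237, -122), (238, -191), (239, -203), (249, -152), (250, -170), (278, 143), (279, 189), (280, 185), (305, 150), (306, 197), (307, 201)]
```

View pics/v8.png

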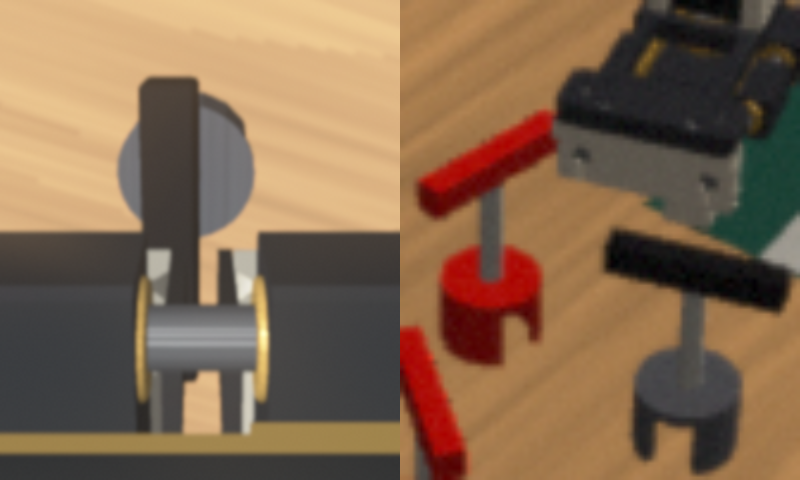

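Run:
```python
from h import *
c=r.get_calibration("scene"); w=r.get_calibration("wrist"); s=r.get_state(); t=s["tcp_pos"]
uy=np.array([-np.sin(.3063),np.cos(.3063),0]); z=np.array([0,0,1])
for n,p in {"tcp":t,"nearback":t-.02*uy,"grasp":t+.0188*z,"bar@orig top":np.array([.4145,.3262,.118]),"bar(.414,.327)":np.array([.414,.327,.118])}.items():
    q=proj(c,p)[0]; print(n,q.round(1),"crop",((q-[270,85])*[400/84,4.8]+[400,0]).round(0),"wrist",proj(w,p)[0].round(1))
# v5 geometry: near finger tip when opening 53mm, tcp (.4142,.3275,.0905)
t5=np.array([.4142,.3275,.0905]); q=proj(c,t5-.0265*uy)[0]; print("v5 near pad tip crop",((q-[270,90])*5+[400,0]).round(0))
t6=np.array([.4133,.3264,.0892]); q=proj(c,t6-.044*uy)[0]; print("v6",((q-[270,90])*5+[400,0]).round(0))
```

```text
tcp [330.7 137.6] crop [689. 253.] wrist [282.1 241.4]
nearback [327.8 142.7] crop [675. 277.] wrist [318.  241.4]
grasp [331.2 130.8] crop [691. 220.] wrist [282.2 254.3]
bar@orig top [332.2 136. ] crop [696. 245.] wrist [266.4 239. ]
bar(.414,.327) [332.2 135.8] crop [696. 244.] wrist [264.7 239.4]
v5 near pad tip crop [690. 310.]
v6 [675. 336.]
```

Run:
```python
from h import *
b=r.capture("scene").astype(int); w=cv2.imread("pics/l2.png").astype(int)
for x in (322,325,328,331,334,337,340): print(x,[int(v) for v in b[118:146,x].mean(1)])
print("hue R-B");
for x in (325,328,331,334,337): print(x,[int(v) for v in (b[118:146,x,2]-b[118:146,x,0])])
```

```text
322 [82, 84, 84, 85, 87, 87, 84, 81, 75, 66, 98, 120, 121, 120, 115, 111, 53, 25, 21, 14, 19, 3, 5, 10, 9, 29, 86, 109]
325 [83, 86, 83, 82, 85, 85, 85, 81, 78, 75, 75, 78, 96, 112, 120, 124, 101, 46, 27, 25, 19, 15, 9, 14, 6, 19, 45, 105]
328 [82, 85, 83, 84, 87, 84, 85, 81, 83, 81, 83, 86, 84, 91, 118, 121, 116, 70, 33, 19, 20, 13, 14, 10, 15, 10, 13, 55]
331 [85, 85, 85, 84, 82, 86, 84, 85, 86, 84, 80, 85, 84, 84, 86, 109, 111, 106, 52, 27, 17, 20, 12, 10, 14, 6, 7, 15]
334 [79, 86, 85, 75, 44, 42, 63, 98, 92, 97, 94, 90, 89, 84, 72, 60, 105, 111, 93, 41, 19, 19, 21, 16, 11, 9, 13, 14]
337 [69, 80, 84, 84, 84, 84, 84, 84, 86, 85, 85, 73, 57, 51, 47, 45, 56, 88, 107, 80, 34, 25, 19, 19, 8, 7, 4, 11]
340 [116, 119, 109, 101, 106, 108, 100, 110, 87, 89, 55, 50, 45, 48, 48, 50, 49, 53, 75, 110, 64, 28, 22, 21, 14, 8, 18, 16]
hue R-B
325 [14, 18, 14, 15, 15, 15, 16, 15, 13, 9, 4, 18, 39, 79, 92, 90, 72, 28, -1, 1, 4, -1, 1, -4, 4, 3, 30, 77]
328 [16, 15, 15, 17, 16, 17, 15, 17, 17, 14, 17, 15, 17, 37, 83, 88, 86, 46, 12, -4, -4, -6, 2, 4, -3, -5, 6, 38]
331 [14, 15, 14, 15, 17, 16, 17, 16, 13, 15, 17, 16, 16, 16, 38, 77, 84, 79, 33, 4, -3, -2, 6, -1, -1, 3, -5, 4]
334 [15, 16, 15, 12, 4, 1, 7, 20, 15, 17, 19, 19, 18, 13, 3, 10, 72, 81, 63, 27, 2, 2, -1, 1, -2, 6, 4, 0]
337 [10, 15, 16, 16, 16, 17, 14, 15, 16, 16, 16, 7, -16, -21, -25, -26, -6, 47, 74, 52, 18, 1, 0, 1, -1, 7, -5, -1]
```

The evidence suggests the fingertips are about 16–20 mm higher than the TCP projects. The scene image has wood visible between fingertip (331,132) and bar (332,136). So the earlier grips only pinched the bar's top edges. The wrench is upright again at about (0.414, 0.327). I'll open, re-centre and grip about 18 mm deeper, which stays clear of the cup and the gripper body either way.

servo_tool(targets=[{"dx":0,"dy":0,"dz":1.5,"spin":0,"grip":15},{"dx":-0.1,"dy":0.4,"dz":2,"spin":0,"grip":60},{"dx":-0.3,"dy":0.9,"dz":2,"spin":0,"grip":80},{"dx":-0.3,"dy":0.9,"dz":2,"spin":0,"grip":80},{"dx":-0.3,"dy":0.9,"dz":2,"spin":0,"grip":80},{"dx":-0.3,"dy":0.9,"dz":2,"spin":0,"grip":80},{"dx":-0.3,"dy":0.9,"dz":2,"spin":0,"grip":80},{"dx":-0.3,"dy":0.9,"dz":2,"spin":0,"grip":80},{"dx":-0.3,"dy":0.9,"dz":2,"spin":0,"grip":80},{"dx":-0.3,"dy":0.9,"dz":2,"spin":0,"grip":80}], squeeze=20)

```text
time_s: 9.68
tcp_pos: [0.4134, 0.3264, 0.1392]
eef_rot: [180.0, 0.0, 17.5]
contact_force: [-0.1, 0.7, 0.0]
gripper_width: 0.0666
```

```bash
python3 look.py l3
python3 - <<'E'
from h import *
w=r.get_calibration("wrist"); a=cv2.imread("pics/l3.png").astype(int); c=r.get_calibration("scene")
# bar edges per row
for row in (140,160,180,200,220,235):
    x=a[row].sum(1); e=[i for i in range(235,320) if x[i]<230]; print(row,e[:1],e[-1:],len(e))
col=a[100:300,266].sum(1); print("col266",[(100+i,int(v)) for i,v in enumerate(col) if i%6==0])
E
```

```text
9.7333 w 0.06821773277771091 F [ 0.1 -0.1  0.1] M [-0.05 -0.01  0.02] [0.4134 0.3264 0.1393] [179.99   0.    17.54]
row175 edges [(258, -104), (259, -156), (260, -176), (261, -147), (272, -105), (273, -132), (299, 118), (300, 148), (308, 109), (309, 195), (310, 212)]
row210 edges [(254, -149), (255, -172), (273, -138), (274, -137), (299, 137), (300, 153), (314, 120), (315, 148)]
140 [] [] 0
160 [275] [299] 25
180 [274] [300] 27
200 [274] [299] 26
220 [274] [299] 26
235 [275] [298] 24
col266 [(100, 518), (106, 522), (112, 527), (118, 517), (124, 513), (130, 480), (136, 473), (142, 472), (148, 482), (154, 472), (160, 468), (166, 473), (172, 297), (178, 315), (184, 313), (190, 315), (196, 311), (202, 314), (208, 310), (214, 312), (220, 309), (226, 458), (232, 476), (238, 457), (244, 476), (250, 485), (256, 478), (262, 477), (268, 490), (274, 255), (280, 319), (286, 420), (292, 426), (298, 303)]
```

servo_tool(targets=[{"dx":0.05,"dy":-0.2,"dz":-1.5,"spin":0,"grip":80},{"dx":0.05,"dy":-0.2,"dz":-3,"spin":0,"grip":80},{"dx":0.05,"dy":-0.2,"dz":-4.5,"spin":0,"grip":80},{"dx":0.05,"dy":-0.2,"dz":-6,"spin":0,"grip":80},{"dx":0.05,"dy":-0.2,"dz":-6.7,"spin":0,"grip":70},{"dx":0.05,"dy":-0.2,"dz":-6.7,"spin":0,"grip":50},{"dx":0.05,"dy":-0.2,"dz":-6.7,"spin":0,"grip":30},{"dx":0.05,"dy":-0.2,"dz":-6.7,"spin":0,"grip":20},{"dx":0.05,"dy":-0.2,"dz":-6.7,"spin":0,"grip":8},{"dx":0.05,"dy":-0.2,"dz":-6.7,"spin":0,"grip":8}], squeeze=20)

```text
time_s: 10.57
tcp_pos: [0.4142, 0.3249, 0.0732]
eef_rot: [-179.9, -0.1, 17.5]
contact_force: [-1.3, -0.0, 0.4]
gripper_width: 0.0359
```

servo_tool(targets=[{"dx":0,"dy":0,"dz":0,"spin":0,"grip":8},{"dx":0,"dy":0,"dz":0,"spin":0,"grip":8},{"dx":0,"dy":0,"dz":0,"spin":0,"grip":8},{"dx":0,"dy":0,"dz":0,"spin":0,"grip":8},{"dx":0,"dy":0,"dz":0,"spin":0,"grip":8},{"dx":0,"dy":0,"dz":0,"spin":0,"grip":8},{"dx":0,"dy":0,"dz":0,"spin":0,"grip":8},{"dx":0,"dy":0,"dz":0,"spin":0,"grip":8},{"dx":0,"dy":0,"dz":0,"spin":0,"grip":8},{"dx":0,"dy":0,"dz":0,"spin":0,"grip":8}])

```text
time_s: 11.4
tcp_pos: [0.4139, 0.3245, 0.0724]
eef_rot: [180.0, -0.0, 17.5]
contact_force: [-0.2, -1.4, 2.2]
gripper_width: 0.0158
```

```bash
python3 look.py l4
```

```text
11.45 w 0.01583588196113498 F [ 0.5 -1.3  2.5] M [-0.43  0.15 -0.01] [0.4139 0.3245 0.0724] [ 1.800e+02 -1.000e-02  1.755e+01]
row175 edges [(260, -173), (261, -296), (262, -340), (263, -299), (297, 187), (298, 307), (299, 349), (300, 295)]
row210 edges [(241, -149), (242, -164), (260, -133), (261, -164), (262, -154), (298, 140), (299, 190), (300, 196), (319, 120), (320, 175), (321, 183)]
```

The opening now reads 15.8 mm, so the bar is properly gripped. Now I'll lift and go to a viewpoint beside the press.

servo_tool(targets=[{"dx":0,"dy":0,"dz":0,"spin":0,"grip":8},{"dx":0,"dy":0,"dz":1,"spin":0,"grip":8},{"dx":0,"dy":0,"dz":3,"spin":0,"grip":8},{"dx":0,"dy":0,"dz":6,"spin":0,"grip":8},{"dx":0,"dy":0,"dz":9,"spin":0,"grip":8},{"dx":0,"dy":0,"dz":11.5,"spin":-0.05,"grip":8},{"dx":0.5,"dy":-0.5,"dz":12.5,"spin":-0.12,"grip":8},{"dx":1,"dy":-2,"dz":13,"spin":-0.22,"grip":8},{"dx":2,"dy":-4,"dz":13,"spin":-0.34,"grip":8},{"dx":3,"dy":-6,"dz":13,"spin":-0.46,"grip":8}], squeeze=35)

```text
time_s: 12.28
tcp_pos: [0.4436, 0.2642, 0.2031]
eef_rot: [-179.9, 0.0, -9.1]
contact_force: [1.1, 0.4, -3.1]
gripper_width: 0.0157
```

servo_tool(targets=[{"dx":0.8,"dy":-2,"dz":0,"spin":-0.12,"grip":8},{"dx":1.6,"dy":-4,"dz":0,"spin":-0.24,"grip":8},{"dx":2.4,"dy":-6,"dz":0,"spin":-0.36,"grip":8},{"dx":3.2,"dy":-8,"dz":0,"spin":-0.48,"grip":8},{"dx":4,"dy":-10,"dz":0,"spin":-0.6,"grip":8},{"dx":4.6,"dy":-11.8,"dz":0,"spin":-0.72,"grip":8},{"dx":5.1,"dy":-13,"dz":0,"spin":-0.84,"grip":8},{"dx":5.4,"dy":-13.7,"dz":0,"spin":-0.95,"grip":8},{"dx":5.5,"dy":-14,"dz":0,"spin":-1.05,"grip":8},{"dx":5.5,"dy":-14,"dz":0,"spin":-1.15,"grip":8}])

```text
time_s: 13.12
tcp_pos: [0.4986, 0.1235, 0.2023]
eef_rot: [179.9, 0.0, -75.1]
contact_force: [0.4, 1.4, -2.5]
gripper_width: 0.0157
```

```bash
python3 look.py l5
python3 - <<'E'
from h import *
print(r.get_state()["joints"].round(1))
for n in ("press","nut_a","nut_b"):
  print(n,[(round(d["p"],2),np.round(d["extent"]).tolist()) for d in r.cut_out(n,"wrist")])
w=r.get_calibration("wrist")
N=np.array([[ 0.4646,0.0471,.08],[0.4831,-0.0701,.08],[.6002,-.0519,.08],[.5822,.0639,.08]])
print(proj(w,N).round(0))
E
```

```text
13.1667 w 0.015800991479565943 F [-0.6  0.8 -2.6] M [ 0.06 -0.01 -0.04] [0.4985 0.1239 0.2023] [ 1.7995e+02  1.0000e-02 -7.5460e+01]
row175 edges [(227, -177), (228, -182), (260, -153), (261, -293), (262, -361), (263, -334), (297, 171), (298, 309), (299, 359), (300, 330)]
row210 edges [(241, -146), (242, -175), (260, -137), (261, -180), (262, -158), (298, 136), (299, 186), (300, 192), (319, 109), (320, 182), (321, 201)]
[ 35.9   5.1 -19.   -0.  -65.9 -21.3]
press [(0.71, [166.0, 1.0, 388.0, 154.0])]
nut_a [(0.9, [187.0, 64.0, 215.0, 139.0]), (0.69, [316.0, 87.0, 362.0, 144.0]), (0.58, [239.0, 168.0, 324.0, 338.0])]
nut_b [(0.9, [187.0, 64.0, 215.0, 139.0]), (0.69, [316.0, 87.0, 362.0, 144.0]), (0.58, [239.0, 168.0, 324.0, 338.0])]
[[343. 118.]
 [368. -43.]
 [211. -64.]
 [202.  99.]]
```

View pics/l5.png

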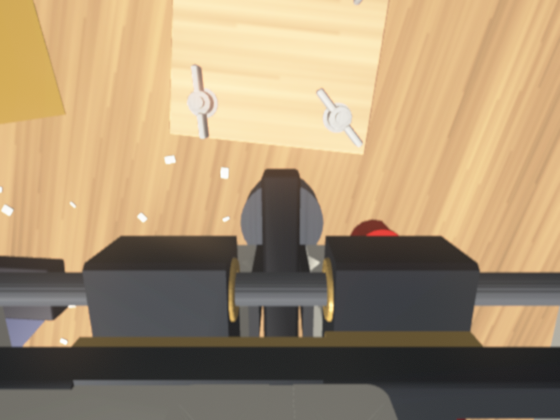

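servo_tool(targets=[{"dx":-0.3,"dy":1,"dz":0.5,"spin":0,"grip":8},{"dx":-0.6,"dy":2.5,"dz":1.5,"spin":0,"grip":8},{"dx":-1,"dy":4,"dz":3,"spin":0,"grip":8},{"dx":-1.5,"dy":5.5,"dz":4.5,"spin":0,"grip":8},{"dx":-1.8,"dy":6.8,"dz":6,"spin":0,"grip":8},{"dx":-2,"dy":7.5,"dz":7,"spin":0,"grip":8},{"dx":-2,"dy":8,"dz":7.5,"spin":0,"grip":8},{"dx":-2,"dy":8,"dz":7.5,"spin":0,"grip":8},{"dx":-2,"dy":8,"dz":7.5,"spin":0,"grip":8},{"dx":-2,"dy":8,"dz":7.5,"spin":0,"grip":8}])

```text
time_s: 14.15
tcp_pos: [0.4784, 0.2038, 0.2763]
eef_rot: [179.9, -0.0, -74.7]
contact_force: [-0.6, 0.4, -3.5]
gripper_width: 0.0155
```

```bash
cat > nuts.py <<'E'
from h import *
def rect(cal,im,c0,z,half=.045,s=4000):
    "metric top view patch of plane z around c0; +col = +x, +row = -y"
    n=int(2*half*s); g=(np.arange(n)+.5)/s-half
    X,Y=np.meshgrid(c0[0]+g,c0[1]-g); P=proj(cal,np.c_[X.ravel(),Y.ravel(),np.full(X.size,z)]).astype(np.float32)
    return cv2.remap(im,P[:,0].reshape(n,n),P[:,1].reshape(n,n),1),X,Y
def nut(cal,im,c0,z=.0805,thr=None):
    c0=np.array(c0[:2],float)
    for _ in range(4):
        p,X,Y=rect(cal,im,c0,z); p=p.astype(int); rb=p[...,2]-p[...,0]
        rr=np.hypot(X-c0[0],Y-c0[1])
        base=np.median(rb[rr<.044]); m=((rb<base*.5)&(rr<.034)).astype(np.uint8)
        n,l,st,_=cv2.connectedComponentsWithStats(m)
        if n<2: return None
        m=l==1+np.argmax(st[1:,4]); d=np.c_[X[m],Y[m]]
        mu=d.mean(0); c0=c0*.3+mu*.7
    w=m&(np.hypot(X-c0[0],Y-c0[1])>.014); d=np.c_[X[w],Y[w]].astype(np.float32)
    if len(d)<30: return None
    vx,vy,px,py=cv2.fitLine(d,cv2.DIST_HUBER,0,1e-4,1e-4).ravel()
    return mu,np.degrees(np.arctan2(vy,vx))%180,np.array([px,py]),int(m.sum())
E
python3 look.py l6
python3 - <<'E'
from nuts import *
N=np.array([[ 0.4646,0.0471],[0.4831,-0.0701],[.6002,-.0519],[.5822,.0639]])
cs=[("wrist",r.get_calibration("wrist"),cv2.imread("pics/l6.png")),("top",r.get_calibration("top"),cv2.imread("pics/top0.png")),("scene",r.get_calibration("scene"),cv2.imread("pics/scene0.png"))]
for n,c,im in cs:
  for k,q in zip("abcd",N):
    o=nut(c,im,q)
    print(n,k,proj(c,[*q,.08])[0].round(0), None if o is None else (o[0].round(4),round(o[1],1),o[2].round(4),o[3]))
t=[cv2.resize(rect(cs[0][1],cs[0][2],q,.0805)[0],(200,200)) for q in N]
u=[cv2.resize(rect(cs[1][1],cs[1][2],q,.0805)[0],(200,200)) for q in N]
cv2.imwrite("pics/m.png",np.vstack([np.hstack(t),np.hstack(u)]))
E
```

```text
14.2 w 0.015900845071345482 F [-0.2 -0.6 -3.6] M [ 0.01  0.02 -0.03] [0.4785 0.2037 0.2764] [ 1.7991e+02 -4.0000e-02 -7.4720e+01]
row175 edges [(260, -176), (261, -330), (262, -392), (263, -357), (297, 182), (298, 320), (299, 369), (300, 334), (346, -110), (347, -164), (348, -170)]
row210 edges [(241, -176), (242, -208), (260, -145), (261, -180), (262, -161), (298, 140), (299, 195), (300, 200), (319, 114), (320, 187), (321, 204)]
wrist a [335.  32.] (array([0.4671, 0.0499]), np.float32(144.0), array([0.4666, 0.0484], dtype=float32), 11704)
wrist b [ 354. -112.] None
wrist c [ 223. -130.] None
wrist d [215.  15.] None
top a [273. 210.] (array([0.4652, 0.0471]), np.float32(144.6), array([0.467 , 0.0467], dtype=float32), 10343)
top b [319. 202.] (array([ 0.4835, -0.0701]), np.float32(102.7), array([ 0.4848, -0.0711], dtype=float32), 10732)
top c [311. 156.] (array([ 0.6015, -0.0512]), np.float32(14.9), array([ 0.6033, -0.0515], dtype=float32), 11054)
top d [265. 164.] (array([0.5823, 0.0661]), np.float32(108.6), array([0.5838, 0.0669], dtype=float32), 11271)
scene a [269. 228.] (array([0.4749, 0.0385]), np.float32(141.6), array([0.4777, 0.0365], dtype=float32), 14585)
scene b [236. 269.] (array([ 0.4934, -0.0774]), np.float32(105.8), array([ 0.4939, -0.0815], dtype=float32), 16208)
scene c [291. 296.] (array([ 0.6097, -0.0599]), np.float32(14.8), array([ 0.6013, -0.0605], dtype=float32), 18202)
scene d [322. 252.] (array([0.5919, 0.0571]), np.float32(111.1), array([0.5933, 0.0516], dtype=float32), 14549)
```

Run:
```python
from nuts import *
from scipy.spatial.transform import Rotation as R
def T(p,e): m=np.eye(4); m[:3,:3]=R.from_euler("xyz",e,degrees=True).as_matrix(); m[:3,3]=p; return m
s=r.get_state(); c=r.get_calibration("wrist"); X=np.linalg.inv(T(s["tcp_pos"],s["eef_rot"]))@c["extrinsics"]
np.save("X.npy",X); print(X.round(4))
c5=dict(K=c["K"],extrinsics=T([.4985,.1239,.2023],[179.95,.01,-75.3])@X); im=cv2.imread("pics/l5.png")
for k,q in zip("ad",[[.4662,.048],[.583,.065]]):
  for z in (.0805,.07):
    o=nut(c5,im,q,z); print(k,z,o[0].round(4),round(o[1],1),o[2].round(4),o[3])
```

```text
[[-6.000e-04 -9.663e-01 -2.573e-01  6.820e-02]
 [ 1.000e+00 -7.000e-04  6.000e-04  6.000e-04]
 [-8.000e-04 -2.573e-01  9.663e-01 -1.860e-01]
 [ 0.000e+00  0.000e+00  0.000e+00  1.000e+00]]
a 0.0805 [0.4674 0.0482] 144.1 [0.4655 0.0486] 10559
a 0.07 [0.4658 0.0479] 144.1 [0.4638 0.0482] 11283
d 0.0805 [0.5818 0.0667] 109.3 [0.5827 0.0672] 9094
d 0.07 [0.5841 0.0671] 108.7 [0.5847 0.0699] 9501
```

Picture l5 shows nut_d at (203,102) and nut_a at (340,118), with the press edge clear, and the measurements agree with the top view to about 1–2 mm. That gives press centre (0.5335, −0.002), yaw 99.2°, and nut_c at (0.602, −0.052) with its wings at 15°, target −35.8°. Next I go above nut_c.

servo_tool(targets=[{"dx":1,"dy":-2,"dz":-0.5,"spin":0,"grip":8},{"dx":2.5,"dy":-5,"dz":-1.5,"spin":0,"grip":8},{"dx":4,"dy":-8.5,"dz":-2.5,"spin":0,"grip":8},{"dx":6,"dy":-12,"dz":-3.5,"spin":0,"grip":8},{"dx":7.7,"dy":-15.5,"dz":-4.5,"spin":0,"grip":8},{"dx":9.4,"dy":-19,"dz":-5.5,"spin":0,"grip":8},{"dx":11,"dy":-22,"dz":-6.5,"spin":0,"grip":8},{"dx":12,"dy":-24.3,"dz":-7.2,"spin":0,"grip":8},{"dx":12.4,"dy":-25.4,"dz":-7.5,"spin":0,"grip":8},{"dx":12.4,"dy":-25.4,"dz":-7.5,"spin":0,"grip":8}])

```text
time_s: 15.03
tcp_pos: [0.6023, -0.0526, 0.2]
eef_rot: [179.8, 0.0, -74.9]
contact_force: [-0.4, 1.8, -2.9]
gripper_width: 0.0157
```

servo_tool(targets=[{"dx":0,"dy":0,"dz":0,"spin":0,"grip":8},{"dx":0,"dy":0,"dz":0,"spin":0,"grip":8},{"dx":0,"dy":0,"dz":0,"spin":0,"grip":8},{"dx":0,"dy":0,"dz":-0.5,"spin":0,"grip":8},{"dx":0,"dy":0,"dz":-1,"spin":0,"grip":8},{"dx":0,"dy":0,"dz":-1.5,"spin":0,"grip":8},{"dx":0,"dy":0,"dz":-2,"spin":0,"grip":8},{"dx":0,"dy":0,"dz":-2.2,"spin":0,"grip":8},{"dx":0,"dy":0,"dz":-2.2,"spin":0,"grip":8},{"dx":0,"dy":0,"dz":-2.2,"spin":0,"grip":8}])

```text
time_s: 15.87
tcp_pos: [0.6028, -0.0495, 0.1802]
eef_rot: [180.0, -0.0, -74.7]
contact_force: [-0.4, 0.2, -2.9]
gripper_width: 0.0158
```

```bash
python3 look.py l7
python3 - <<'E'
from h import *
cv2.imwrite("pics/s7.png",r.capture("scene")); cv2.imwrite("pics/t7.png",r.capture("top"))
print(r.get_state()["joints"].round(1))
E
```

```text
15.9167 w 0.01598068369129039 F [-0.1 -0.4 -1.7] M [ 0.11 -0.01 -0.  ] [ 0.603  -0.0495  0.1805] [-1.7999e+02 -1.0000e-02 -7.4700e+01]
row175 edges [(248, 83), (261, -344), (262, -451), (263, -443), (297, 271), (298, 432), (299, 466), (300, 394)]
row210 edges [(241, -179), (242, -216), (243, -199), (260, -136), (261, -172), (262, -152), (298, 131), (299, 173), (300, 182), (319, 220), (320, 287), (321, 291)]
[ 13.8  14.7 -10.    0.  -65.3   1.5]
```

servo_tool(targets=[{"dx":-0.1,"dy":-0.05,"dz":-0.5,"spin":0,"grip":8},{"dx":-0.1,"dy":-0.05,"dz":-1,"spin":0,"grip":8},{"dx":-0.1,"dy":-0.05,"dz":-1.5,"spin":0,"grip":8},{"dx":-0.1,"dy":-0.05,"dz":-2,"spin":0,"grip":8},{"dx":-0.1,"dy":-0.05,"dz":-2.5,"spin":0,"grip":8},{"dx":-0.1,"dy":-0.05,"dz":-3,"spin":0,"grip":8},{"dx":-0.1,"dy":-0.05,"dz":-3.5,"spin":0,"grip":8},{"dx":-0.1,"dy":-0.05,"dz":-4,"spin":0,"grip":8},{"dx":-0.1,"dy":-0.05,"dz":-4.4,"spin":0,"grip":8},{"dx":-0.1,"dy":-0.05,"dz":-4.4,"spin":0,"grip":8}])

```text
time_s: 16.85
tcp_pos: [0.6013, -0.0501, 0.1352]
eef_rot: [179.9, 0.0, -74.7]
contact_force: [-0.7, 0.3, -2.8]
gripper_width: 0.0156
```

```bash
python3 look.py l8
python3 - <<'E'
from h import *
a=cv2.imread("pics/l8.png");b=r.capture("scene");cv2.imwrite("pics/s8.png",b)
cv2.imwrite("pics/v9.png",np.hstack([cv2.resize(a[120:360,180:380],(400,480)),cv2.resize(b[220:340,230:330],(400,480))]))
E
```

```text
16.9 w 0.015574815579503309 F [-0.1  0.3 -2.4] M [ 0.02 -0.06 -0.04] [ 0.6015 -0.0501  0.1358] [179.94   0.   -74.7 ]
row175 edges [(241, 96), (261, -333), (262, -451), (263, -449), (297, 264), (298, 432), (299, 471), (300, 403)]
row210 edges [(235, 101), (236, 125), (241, -273), (242, -343), (243, -329), (260, -137), (261, -170), (262, -154), (298, 128), (299, 173), (300, 181), (319, 175), (320, 251), (321, 270)]
```

View pics/v9.png

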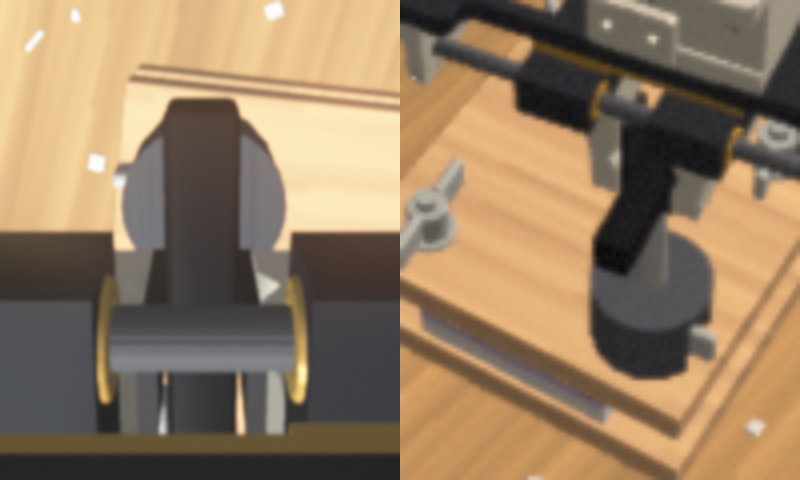

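The cup sits around nut_c, with a wing showing in the notch at crop (700,340), scene about (305,305). There is no contact force. Now I turn clockwise, stopping short of the target at first.

servo_tool(targets=[{"dx":0,"dy":0,"dz":0,"spin":-0.1,"grip":8},{"dx":0,"dy":0,"dz":0,"spin":-0.2,"grip":8},{"dx":0,"dy":0,"dz":0,"spin":-0.3,"grip":8},{"dx":0,"dy":0,"dz":0,"spin":-0.38,"grip":8},{"dx":0,"dy":0,"dz":0,"spin":-0.46,"grip":8},{"dx":0,"dy":0,"dz":0,"spin":-0.54,"grip":8},{"dx":0,"dy":0,"dz":0,"spin":-0.62,"grip":8},{"dx":0,"dy":0,"dz":0,"spin":-0.7,"grip":8},{"dx":0,"dy":0,"dz":0,"spin":-0.76,"grip":8},{"dx":0,"dy":0,"dz":0,"spin":-0.8,"grip":8}])

```text
time_s: 17.78
tcp_pos: [0.6032, -0.0508, 0.1373]
eef_rot: [-179.8, 0.0, -120.7]
contact_force: [2.8, -3.0, -2.8]
gripper_width: 0.0156
```

```bash
python3 look.py l9
```

```text
17.8333 w 0.015702911944878627 F [ 2.3 -3.7 -2.1] M [-1.35 -0.85  0.08] [ 0.6031 -0.0507  0.1373] [-1.7985e+02  2.0000e-02 -1.2080e+02]
row175 edges [(242, -104), (243, -145), (244, -154), (253, 169), (254, 221), (255, 219), (260, -301), (261, -409), (262, -407), (297, 296), (298, 421), (299, 437), (300, 333)]
row210 edges [(232, 82), (233, 108), (239, -268), (240, -303), (241, -274), (260, -155), (261, -175), (298, 101), (299, 149), (300, 158), (318, 184), (319, 246), (320, 248)]
```

servo_tool(targets=[{"dx":0,"dy":0,"dz":0,"spin":-0.04,"grip":8},{"dx":0,"dy":0,"dz":0,"spin":-0.08,"grip":8},{"dx":0,"dy":0,"dz":0,"spin":-0.12,"grip":8},{"dx":0,"dy":0,"dz":0,"spin":-0.16,"grip":8},{"dx":0,"dy":0,"dz":0,"spin":-0.2,"grip":8},{"dx":0,"dy":0,"dz":0,"spin":-0.24,"grip":8},{"dx":0,"dy":0,"dz":0,"spin":-0.27,"grip":8},{"dx":0,"dy":0,"dz":0,"spin":-0.29,"grip":8},{"dx":0,"dy":0,"dz":0,"spin":-0.3,"grip":8},{"dx":0,"dy":0,"dz":0,"spin":-0.3,"grip":8}])

```text
time_s: 18.67
tcp_pos: [0.6022, -0.0502, 0.1368]
eef_rot: [-180.0, 0.0, -137.7]
contact_force: [1.2, -2.6, -2.1]
gripper_width: 0.0155
```

```bash
python3 look.py l10
```

```text
18.7167 w 0.015901092785304445 F [ 0.6 -2.5 -1.8] M [-0.98 -0.7   0.1 ] [ 0.6021 -0.0501  0.1367] [-1.7998e+02  2.0000e-02 -1.3768e+02]
row175 edges [(246, -100), (247, -125), (249, 72), (250, 188), (251, 240), (260, -265), (261, -412), (262, -440), (263, -366), (297, 238), (298, 365), (299, 396), (300, 327)]
row210 edges [(225, -109), (227, 66), (228, 165), (229, 196), (239, -221), (240, -286), (241, -282), (260, -140), (261, -175), (262, -150), (298, 107), (299, 147), (300, 155), (318, 176), (319, 259), (320, 283)]
```

servo_tool(targets=[{"dx":0,"dy":0,"dz":0,"spin":0.06,"grip":8},{"dx":0,"dy":0,"dz":0.5,"spin":0.1,"grip":8},{"dx":0,"dy":0,"dz":1.5,"spin":0.1,"grip":8},{"dx":0,"dy":0,"dz":3,"spin":0.1,"grip":8},{"dx":0,"dy":0,"dz":4.5,"spin":0.1,"grip":8},{"dx":1,"dy":1,"dz":5.5,"spin":0.1,"grip":8},{"dx":2.5,"dy":2.4,"dz":6,"spin":0.1,"grip":8},{"dx":4.3,"dy":4,"dz":6,"spin":0.1,"grip":8},{"dx":5.5,"dy":5,"dz":6,"spin":0.1,"grip":8},{"dx":6,"dy":5.5,"dz":6,"spin":0.1,"grip":8}])

```text
time_s: 19.55
tcp_pos: [0.663, 0.0067, 0.1965]
eef_rot: [180.0, 0.0, -132.0]
contact_force: [0.3, -0.9, -2.7]
gripper_width: 0.0157
```

```bash
cat > chk.py <<'E'
from nuts import *
import sys
N=dict(a=[.467,.048],b=[.4839,-.0708],c=[.6023,-.0516],d=[.5831,.0668]); tgt=dict(a=144.2,b=54.2,c=144.2,d=54.2)
c=r.get_calibration("wrist"); im=r.capture("wrist"); cv2.imwrite(f"pics/{sys.argv[1]}.png",im); s=r.get_state()
print(s["time_s"],s["tcp_pos"].round(4),s["eef_rot"].round(1),s["contact_force"].round(1))
for k in sys.argv[2]:
    p=proj(c,[*N[k],.08])[0].round(0); out=[]
    for z in (.0805,.075,.07):
        o=nut(c,im,N[k],z)
        out.append(None if o is None else (o[0].round(4).tolist(),round(float(o[1]),1),"to go cw deg",round(float((o[1]-tgt[k]+90)%180-90),1),o[3]))
    print(k,p,*out,sep="\n  ")
E
python3 chk.py c1 cbd
```

```text
19.6 [0.663  0.0069 0.1961] [ 180.    0. -132.] [ 1.4  1.1 -2.6]
c
  [287.  96.]
  ([0.6035, -0.0526], 151.4, 'to go cw deg', 7.2, 10251)
  ([0.6033, -0.0527], 151.4, 'to go cw deg', 7.2, 10635)
  ([0.603, -0.0529], 151.4, 'to go cw deg', 7.2, 10893)
b
  [388. -35.]
  None
  None
  None
d
  [394. 187.]
  ([0.5848, 0.0641], 110.1, 'to go cw deg', 55.9, 10540)
  ([0.5844, 0.0657], 109.1, 'to go cw deg', 54.9, 10799)
  ([0.584, 0.0671], 108.8, 'to go cw deg', 54.6, 11031)
```

servo_tool(targets=[{"dx":-1,"dy":-1,"dz":0,"spin":0,"grip":8},{"dx":-2.7,"dy":-2.5,"dz":0,"spin":0,"grip":8},{"dx":-4.5,"dy":-4.1,"dz":0,"spin":0,"grip":8},{"dx":-5.6,"dy":-5.2,"dz":0,"spin":0,"grip":8},{"dx":-6,"dy":-5.5,"dz":-0.5,"spin":0,"grip":8},{"dx":-6,"dy":-5.5,"dz":-1.5,"spin":0,"grip":8},{"dx":-6,"dy":-5.5,"dz":-3,"spin":0,"grip":8},{"dx":-6,"dy":-5.5,"dz":-4.5,"spin":0,"grip":8},{"dx":-6,"dy":-5.5,"dz":-5.5,"spin":0,"grip":8},{"dx":-6,"dy":-5.5,"dz":-6,"spin":0,"grip":8}])

```text
time_s: 20.43
tcp_pos: [0.601, -0.0499, 0.134]
eef_rot: [179.9, -0.1, -132.0]
contact_force: [-0.1, -0.4, -3.5]
gripper_width: 0.0158
```

servo_tool(targets=[{"dx":0,"dy":0,"dz":0,"spin":-0.03,"grip":8},{"dx":0,"dy":0,"dz":0,"spin":-0.06,"grip":8},{"dx":0,"dy":0,"dz":0,"spin":-0.09,"grip":8},{"dx":0,"dy":0,"dz":0,"spin":-0.12,"grip":8},{"dx":0,"dy":0,"dz":0,"spin":-0.15,"grip":8},{"dx":0,"dy":0,"dz":0,"spin":-0.18,"grip":8},{"dx":0,"dy":0,"dz":0,"spin":-0.2,"grip":8},{"dx":0,"dy":0,"dz":0,"spin":-0.215,"grip":8},{"dx":0,"dy":0,"dz":0,"spin":-0.22,"grip":8},{"dx":0,"dy":0,"dz":0,"spin":-0.22,"grip":8}])

```text
time_s: 21.27
tcp_pos: [0.602, -0.05, 0.1362]
eef_rot: [-180.0, -0.0, -144.6]
contact_force: [0.7, -1.8, -6.0]
gripper_width: 0.0154
```

servo_tool(targets=[{"dx":0,"dy":0,"dz":0,"spin":0.06,"grip":8},{"dx":0,"dy":0,"dz":0.5,"spin":0.1,"grip":8},{"dx":0,"dy":0,"dz":1.5,"spin":0.1,"grip":8},{"dx":0,"dy":0,"dz":3,"spin":0.1,"grip":8},{"dx":0,"dy":0,"dz":4.5,"spin":0.1,"grip":8},{"dx":1,"dy":1,"dz":5.5,"spin":0.1,"grip":8},{"dx":2.5,"dy":2.4,"dz":6,"spin":0.1,"grip":8},{"dx":4.3,"dy":4,"dz":6,"spin":0.1,"grip":8},{"dx":5.5,"dy":5,"dz":6,"spin":0.1,"grip":8},{"dx":6,"dy":5.5,"dz":6,"spin":0.1,"grip":8}])

```text
time_s: 22.1
tcp_pos: [0.6635, 0.0064, 0.1971]
eef_rot: [-180.0, 0.1, -138.9]
contact_force: [0.4, -0.8, -2.2]
gripper_width: 0.0155
```

```bash
python3 chk.py c2 c
```

```text
22.15 [0.6635 0.0066 0.1966] [-180.     0.  -138.9] [ 1.4 -0.3 -2.2]
c
  [275.  96.]
  ([0.6033, -0.0523], 144.6, 'to go cw deg', 0.4, 10148)
  ([0.6032, -0.0526], 144.6, 'to go cw deg', 0.4, 10513)
  ([0.603, -0.0528], 144.6, 'to go cw deg', 0.4, 10869)
```

nut_c is done, with 0.4° left. Next is nut_d.

servo_tool(targets=[{"dx":0,"dy":0,"dz":0,"spin":0.1,"grip":8},{"dx":-0.3,"dy":0.2,"dz":0,"spin":0.22,"grip":8},{"dx":-0.8,"dy":0.5,"dz":0,"spin":0.34,"grip":8},{"dx":-1.5,"dy":1,"dz":0,"spin":0.46,"grip":8},{"dx":-2.2,"dy":1.5,"dz":0,"spin":0.58,"grip":8},{"dx":-3,"dy":2.1,"dz":0,"spin":0.7,"grip":8},{"dx":-3.8,"dy":2.7,"dz":0,"spin":0.82,"grip":8},{"dx":-4.6,"dy":3.3,"dz":0,"spin":0.94,"grip":8},{"dx":-5.4,"dy":3.9,"dz":0,"spin":1.06,"grip":8},{"dx":-6.2,"dy":4.5,"dz":0,"spin":1.18,"grip":8}])

```text
time_s: 22.98
tcp_pos: [0.5989, 0.0496, 0.1969]
eef_rot: [-180.0, 0.0, -71.0]
contact_force: [-0.5, -0.7, -2.5]
gripper_width: 0.0156
```

servo_tool(targets=[{"dx":-0.6,"dy":0.5,"dz":0,"spin":0.12,"grip":8},{"dx":-1.1,"dy":0.9,"dz":0,"spin":0.24,"grip":8},{"dx":-1.5,"dy":1.2,"dz":0,"spin":0.36,"grip":8},{"dx":-1.8,"dy":1.4,"dz":0,"spin":0.48,"grip":8},{"dx":-1.9,"dy":1.5,"dz":0,"spin":0.6,"grip":8},{"dx":-1.9,"dy":1.5,"dz":0,"spin":0.72,"grip":8},{"dx":-1.9,"dy":1.5,"dz":0,"spin":0.84,"grip":8},{"dx":-1.9,"dy":1.5,"dz":0,"spin":0.96,"grip":8},{"dx":-1.9,"dy":1.5,"dz":0,"spin":1.08,"grip":8},{"dx":-1.9,"dy":1.5,"dz":0,"spin":1.2,"grip":8}])

```text
time_s: 23.82
tcp_pos: [0.5803, 0.0644, 0.197]
eef_rot: [-180.0, -0.0, -2.2]
contact_force: [0.3, 0.6, -2.6]
gripper_width: 0.0158
```

servo_tool(targets=[{"dx":0,"dy":0,"dz":0,"spin":0.11,"grip":8},{"dx":0,"dy":0,"dz":0,"spin":0.22,"grip":8},{"dx":0,"dy":0,"dz":0,"spin":0.31,"grip":8},{"dx":0,"dy":0,"dz":0,"spin":0.36,"grip":8},{"dx":0,"dy":0,"dz":0,"spin":0.376,"grip":8},{"dx":0,"dy":0,"dz":0,"spin":0.376,"grip":8},{"dx":0,"dy":0,"dz":-0.5,"spin":0.376,"grip":8},{"dx":0,"dy":0,"dz":-1,"spin":0.376,"grip":8},{"dx":0,"dy":0,"dz":-1,"spin":0.376,"grip":8},{"dx":0,"dy":0,"dz":-1,"spin":0.376,"grip":8}])

```text
time_s: 24.65
tcp_pos: [0.5804, 0.0648, 0.1857]
eef_rot: [180.0, 0.1, 19.0]
contact_force: [0.1, 0.4, -2.5]
gripper_width: 0.0159
```

```bash
python3 look.py l11
```

```text
24.7 w 0.015804315397308356 F [-0.2  0.7 -2.9] M [-0.05 -0.01  0.05] [0.5807 0.0648 0.186 ] [1.7999e+02 4.0000e-02 1.9010e+01]
row175 edges [(249, 98), (250, 136), (260, -235), (261, -395), (262, -442), (263, -382), (297, 285), (298, 431), (299, 460), (300, 372)]
row210 edges [(239, -124), (240, -175), (241, -184), (260, -135), (261, -152), (298, 127), (299, 170), (300, 177), (318, 137), (319, 250), (320, 289), (321, 260)]
```

servo_tool(targets=[{"dx":0.1,"dy":0.1,"dz":-0.2,"spin":0,"grip":8},{"dx":0.15,"dy":0.1,"dz":-0.8,"spin":0,"grip":8},{"dx":0.15,"dy":0.1,"dz":-1.5,"spin":0,"grip":8},{"dx":0.15,"dy":0.1,"dz":-2.2,"spin":0,"grip":8},{"dx":0.15,"dy":0.1,"dz":-2.9,"spin":0,"grip":8},{"dx":0.15,"dy":0.1,"dz":-3.6,"spin":0,"grip":8},{"dx":0.15,"dy":0.1,"dz":-4.3,"spin":0,"grip":8},{"dx":0.15,"dy":0.1,"dz":-4.8,"spin":0,"grip":8},{"dx":0.15,"dy":0.1,"dz":-5,"spin":0,"grip":8},{"dx":0.15,"dy":0.1,"dz":-5,"spin":-0.06,"grip":8}])

```text
time_s: 25.53
tcp_pos: [0.582, 0.0658, 0.1355]
eef_rot: [180.0, 0.1, 15.6]
contact_force: [-0.0, -0.0, -3.2]
gripper_width: 0.0156
```

```bash
python3 look.py l12
```

```text
25.5833 w 0.015897827452632934 F [-0.1 -0.2 -3.3] M [-0.05 -0.03 -0.01] [0.5823 0.0659 0.136 ] [1.7999e+02 3.0000e-02 1.5240e+01]
row175 edges [(245, 94), (246, 111), (260, -239), (261, -398), (262, -443), (263, -381), (297, 268), (298, 413), (299, 452), (300, 370)]
row210 edges [(240, -187), (241, -202), (260, -135), (261, -155), (298, 126), (299, 172), (300, 178), (318, 132), (319, 257), (320, 301), (321, 243), (323, -76), (325, 12), (326, 95)]
```

servo_tool(targets=[{"dx":0,"dy":0,"dz":0,"spin":-0.1,"grip":8},{"dx":0,"dy":0,"dz":0,"spin":-0.2,"grip":8},{"dx":0,"dy":0,"dz":0,"spin":-0.29,"grip":8},{"dx":0,"dy":0,"dz":0,"spin":-0.37,"grip":8},{"dx":0,"dy":0,"dz":0,"spin":-0.45,"grip":8},{"dx":0,"dy":0,"dz":0,"spin":-0.53,"grip":8},{"dx":0,"dy":0,"dz":0,"spin":-0.61,"grip":8},{"dx":0,"dy":0,"dz":0,"spin":-0.69,"grip":8},{"dx":0,"dy":0,"dz":0,"spin":-0.76,"grip":8},{"dx":0,"dy":0,"dz":0,"spin":-0.8,"grip":8}])

```text
time_s: 26.42
tcp_pos: [0.5834, 0.0668, 0.1367]
eef_rot: [-179.9, -0.1, -30.4]
contact_force: [2.3, 2.3, -4.3]
gripper_width: 0.0155
```

servo_tool(targets=[{"dx":0,"dy":0,"dz":0,"spin":-0.05,"grip":8},{"dx":0,"dy":0,"dz":0,"spin":-0.1,"grip":8},{"dx":0,"dy":0,"dz":0,"spin":-0.15,"grip":8},{"dx":0,"dy":0,"dz":0,"spin":-0.2,"grip":8},{"dx":0,"dy":0,"dz":0,"spin":-0.24,"grip":8},{"dx":0,"dy":0,"dz":0,"spin":-0.27,"grip":8},{"dx":0,"dy":0,"dz":0,"spin":-0.29,"grip":8},{"dx":0,"dy":0,"dz":0,"spin":-0.3,"grip":8},{"dx":0,"dy":0,"dz":0,"spin":-0.3,"grip":8},{"dx":0,"dy":0,"dz":0,"spin":-0.3,"grip":8}])

```text
time_s: 27.25
tcp_pos: [0.5831, 0.0661, 0.1369]
eef_rot: [-179.9, -0.1, -47.4]
contact_force: [3.5, 0.9, -2.2]
gripper_width: 0.0158
```

```bash
python3 look.py l13
```

```text
27.3 w 0.015589586392174774 F [ 4.4  1.4 -1.9] M [ 0.51 -1.68  0.12] [0.583  0.0661 0.1368] [-1.7994e+02 -5.0000e-02 -4.7370e+01]
row175 edges [(251, 103), (252, 133), (260, -256), (261, -412), (262, -448), (263, -377), (297, 284), (298, 381), (299, 395)]
row210 edges [(228, 86), (229, 124), (230, 132), (239, -257), (240, -302), (241, -280), (260, -131), (261, -149), (298, 125), (299, 167), (300, 174), (318, 237), (319, 309), (320, 308)]
```

servo_tool(targets=[{"dx":0,"dy":0,"dz":0,"spin":0.06,"grip":8},{"dx":0,"dy":0,"dz":0.5,"spin":0.1,"grip":8},{"dx":0,"dy":0,"dz":1.5,"spin":0.1,"grip":8},{"dx":0,"dy":0,"dz":3,"spin":0.1,"grip":8},{"dx":0,"dy":0,"dz":4.5,"spin":0.1,"grip":8},{"dx":-1,"dy":1,"dz":5.5,"spin":0.1,"grip":8},{"dx":-2.5,"dy":2.4,"dz":6,"spin":0.1,"grip":8},{"dx":-4.3,"dy":4,"dz":6,"spin":0.1,"grip":8},{"dx":-5.5,"dy":5,"dz":6,"spin":0.1,"grip":8},{"dx":-6,"dy":5.5,"dz":6,"spin":0.1,"grip":8}])

```text
time_s: 28.13
tcp_pos: [0.5199, 0.1216, 0.1969]
eef_rot: [180.0, 0.1, -41.7]
contact_force: [0.8, -0.6, -2.6]
gripper_width: 0.016
```

```bash
python3 chk.py d1 dc
```

```text
28.1833 [0.5201 0.122  0.1969] [180.    0.  -41.7] [-0.9 -0.8 -4. ]
d
  [279.  94.]
  ([0.5838, 0.0659], 61.8, 'to go cw deg', 7.6, 9975)
  ([0.5841, 0.0657], 61.7, 'to go cw deg', 7.5, 10347)
  ([0.5843, 0.0656], 61.7, 'to go cw deg', 7.5, 10691)
c
  [380. -36.]
  None
  None
  None
```

servo_tool(targets=[{"dx":1,"dy":-1,"dz":0,"spin":0,"grip":8},{"dx":2.7,"dy":-2.5,"dz":0,"spin":0,"grip":8},{"dx":4.5,"dy":-4.1,"dz":0,"spin":0,"grip":8},{"dx":5.6,"dy":-5.2,"dz":0,"spin":0,"grip":8},{"dx":6,"dy":-5.5,"dz":-0.5,"spin":0,"grip":8},{"dx":6,"dy":-5.5,"dz":-1.5,"spin":0,"grip":8},{"dx":6,"dy":-5.5,"dz":-3,"spin":0,"grip":8},{"dx":6,"dy":-5.5,"dz":-4.5,"spin":0,"grip":8},{"dx":6,"dy":-5.5,"dz":-5.5,"spin":0,"grip":8},{"dx":6,"dy":-5.5,"dz":-6,"spin":0,"grip":8}])

```text
time_s: 29.02
tcp_pos: [0.5813, 0.0659, 0.1346]
eef_rot: [179.9, 0.0, -41.7]
contact_force: [0.5, -1.6, -1.8]
gripper_width: 0.016
```

servo_tool(targets=[{"dx":0,"dy":0,"dz":0,"spin":-0.03,"grip":8},{"dx":0,"dy":0,"dz":0,"spin":-0.06,"grip":8},{"dx":0,"dy":0,"dz":0,"spin":-0.09,"grip":8},{"dx":0,"dy":0,"dz":0,"spin":-0.12,"grip":8},{"dx":0,"dy":0,"dz":0,"spin":-0.15,"grip":8},{"dx":0,"dy":0,"dz":0,"spin":-0.18,"grip":8},{"dx":0,"dy":0,"dz":0,"spin":-0.205,"grip":8},{"dx":0,"dy":0,"dz":0,"spin":-0.22,"grip":8},{"dx":0,"dy":0,"dz":0,"spin":-0.227,"grip":8},{"dx":0,"dy":0,"dz":0,"spin":-0.227,"grip":8}])

```text
time_s: 29.85
tcp_pos: [0.5827, 0.0662, 0.1365]
eef_rot: [-180.0, -0.0, -54.7]
contact_force: [3.9, -1.6, -4.7]
gripper_width: 0.0155
```

servo_tool(targets=[{"dx":0,"dy":0,"dz":0,"spin":0.06,"grip":8},{"dx":0,"dy":0,"dz":0.5,"spin":0.1,"grip":8},{"dx":0,"dy":0,"dz":1.5,"spin":0.1,"grip":8},{"dx":0,"dy":0,"dz":3,"spin":0.1,"grip":8},{"dx":0,"dy":0,"dz":4.5,"spin":0.1,"grip":8},{"dx":-1,"dy":1,"dz":5.5,"spin":0.1,"grip":8},{"dx":-2.5,"dy":2.4,"dz":6,"spin":0.1,"grip":8},{"dx":-4.3,"dy":4,"dz":6,"spin":0.1,"grip":8},{"dx":-5.5,"dy":5,"dz":6,"spin":0.1,"grip":8},{"dx":-6,"dy":5.5,"dz":6,"spin":0.1,"grip":8}])

```text
time_s: 30.68
tcp_pos: [0.5202, 0.1222, 0.1972]
eef_rot: [-180.0, 0.1, -49.0]
contact_force: [-0.4, -0.9, -1.7]
gripper_width: 0.0159
```

```bash
python3 chk.py d2 d
```

```text
30.7333 [0.5203 0.1225 0.1972] [-180.     0.   -48.9] [-0.  -0.3 -3.1]
d
  [267.  95.]
  ([0.5835, 0.0656], 54.3, 'to go cw deg', 0.1, 9892)
  ([0.5839, 0.0655], 54.3, 'to go cw deg', 0.1, 10252)
  ([0.5842, 0.0654], 54.3, 'to go cw deg', 0.1, 10588)
```

nut_d is done, with 0.1° left. Now nut_b.

servo_tool(targets=[{"dx":-0.2,"dy":-1,"dz":0,"spin":0.08,"grip":8},{"dx":-0.5,"dy":-2.8,"dz":0,"spin":0.2,"grip":8},{"dx":-1,"dy":-5.2,"dz":0,"spin":0.32,"grip":8},{"dx":-1.5,"dy":-8,"dz":0,"spin":0.44,"grip":8},{"dx":-2,"dy":-10.8,"dz":0,"spin":0.56,"grip":8},{"dx":-2.6,"dy":-13.6,"dz":0,"spin":0.68,"grip":8},{"dx":-3.1,"dy":-16.2,"dz":0,"spin":0.8,"grip":8},{"dx":-3.5,"dy":-18.2,"dz":0,"spin":0.91,"grip":8},{"dx":-3.7,"dy":-19.2,"dz":0,"spin":1.01,"grip":8},{"dx":-3.7,"dy":-19.4,"dz":0,"spin":1.08,"grip":8}])

```text
time_s: 31.57
tcp_pos: [0.4846, -0.0749, 0.1967]
eef_rot: [-180.0, 0.0, 13.1]
contact_force: [0.5, -0.2, -2.1]
gripper_width: 0.0157
```

servo_tool(targets=[{"dx":0,"dy":0,"dz":0,"spin":0,"grip":8},{"dx":0,"dy":0,"dz":0,"spin":0,"grip":8},{"dx":0,"dy":0,"dz":-0.5,"spin":0,"grip":8},{"dx":0,"dy":0,"dz":-1,"spin":0,"grip":8},{"dx":0,"dy":0,"dz":-1,"spin":0,"grip":8},{"dx":0,"dy":0,"dz":-1,"spin":0,"grip":8},{"dx":0,"dy":0,"dz":-1,"spin":0,"grip":8},{"dx":0,"dy":0,"dz":-1,"spin":0,"grip":8},{"dx":0,"dy":0,"dz":-1,"spin":0,"grip":8},{"dx":0,"dy":0,"dz":-1,"spin":0,"grip":8}])

```text
time_s: 32.4
tcp_pos: [0.4854, -0.073, 0.1865]
eef_rot: [180.0, -0.0, 12.9]
contact_force: [-0.6, 0.1, -3.6]
gripper_width: 0.0158
```

```bash
python3 look.py l14
```

```text
32.45 w 0.01591250214944447 F [-0.5  0.5 -2.7] M [-0.05 -0.05  0.01] [ 0.4854 -0.073   0.1865] [-1.80e+02 -1.00e-02  1.29e+01]
row175 edges [(260, -221), (261, -352), (262, -379), (263, -318), (297, 262), (298, 386), (299, 416), (300, 325), (312, -130), (313, -163), (315, -71), (329, 131), (330, 182), (331, 187), (337, -114), (338, -155), (339, -152)]
row210 edges [(239, -169), (240, -260), (241, -272), (260, -125), (261, -140), (298, 124), (299, 170), (300, 173), (319, 147), (320, 182), (321, 169)]
```

servo_tool(targets=[{"dx":-0.1,"dy":0.1,"dz":-0.2,"spin":0,"grip":8},{"dx":-0.25,"dy":0.15,"dz":-0.6,"spin":0,"grip":8},{"dx":-0.25,"dy":0.15,"dz":-1.2,"spin":0,"grip":8},{"dx":-0.25,"dy":0.15,"dz":-2,"spin":0,"grip":8},{"dx":-0.25,"dy":0.15,"dz":-2.8,"spin":0,"grip":8},{"dx":-0.25,"dy":0.15,"dz":-3.6,"spin":0,"grip":8},{"dx":-0.25,"dy":0.15,"dz":-4.3,"spin":0,"grip":8},{"dx":-0.25,"dy":0.15,"dz":-4.8,"spin":0,"grip":8},{"dx":-0.25,"dy":0.15,"dz":-5,"spin":0,"grip":8},{"dx":-0.25,"dy":0.15,"dz":-5,"spin":-0.06,"grip":8}])

```text
time_s: 33.28
tcp_pos: [0.4825, -0.0716, 0.1356]
eef_rot: [180.0, 0.1, 9.5]
contact_force: [-0.2, -0.2, -3.2]
gripper_width: 0.0154
```

```bash
python3 look.py l15
```

```text
33.3333 w 0.01569969454243151 F [ 0.1  0.5 -2. ] M [-0.05 -0.07 -0.  ] [ 0.4828 -0.0716  0.136 ] [1.7999e+02 3.0000e-02 9.1100e+00]
row175 edges [(260, -222), (261, -350), (262, -380), (263, -319), (297, 259), (298, 387), (299, 416), (300, 323), (320, -183), (321, -160), (323, -18), (339, 154), (340, 169), (348, -163), (349, -159)]
row210 edges [(239, -154), (240, -252), (241, -274), (260, -119), (261, -143), (298, 123), (299, 167), (300, 170), (318, 143), (319, 250), (320, 260), (322, -39), (323, -114)]
```

servo_tool(targets=[{"dx":0,"dy":0,"dz":0,"spin":-0.1,"grip":8},{"dx":0,"dy":0,"dz":0,"spin":-0.2,"grip":8},{"dx":0,"dy":0,"dz":0,"spin":-0.29,"grip":8},{"dx":0,"dy":0,"dz":0,"spin":-0.37,"grip":8},{"dx":0,"dy":0,"dz":0,"spin":-0.45,"grip":8},{"dx":0,"dy":0,"dz":0,"spin":-0.53,"grip":8},{"dx":0,"dy":0,"dz":0,"spin":-0.61,"grip":8},{"dx":0,"dy":0,"dz":0,"spin":-0.69,"grip":8},{"dx":0,"dy":0,"dz":0,"spin":-0.76,"grip":8},{"dx":0,"dy":0,"dz":0,"spin":-0.8,"grip":8}])

```text
time_s: 34.17
tcp_pos: [0.4838, -0.071, 0.1366]
eef_rot: [-179.9, -0.1, -36.5]
contact_force: [0.6, 1.7, -4.2]
gripper_width: 0.0153
```

servo_tool(targets=[{"dx":0,"dy":0,"dz":0,"spin":-0.05,"grip":8},{"dx":0,"dy":0,"dz":0,"spin":-0.1,"grip":8},{"dx":0,"dy":0,"dz":0,"spin":-0.14,"grip":8},{"dx":0,"dy":0,"dz":0,"spin":-0.18,"grip":8},{"dx":0,"dy":0,"dz":0,"spin":-0.21,"grip":8},{"dx":0,"dy":0,"dz":0,"spin":-0.23,"grip":8},{"dx":0,"dy":0,"dz":0,"spin":-0.236,"grip":8},{"dx":0,"dy":0,"dz":0,"spin":-0.236,"grip":8},{"dx":0,"dy":0,"dz":0,"spin":-0.236,"grip":8},{"dx":0,"dy":0,"dz":0,"spin":-0.236,"grip":8}])

```text
time_s: 35.0
tcp_pos: [0.4834, -0.0715, 0.1367]
eef_rot: [-180.0, -0.0, -49.8]
contact_force: [3.0, 1.4, -2.1]
gripper_width: 0.0155
```

servo_tool(targets=[{"dx":0,"dy":0,"dz":0,"spin":0.06,"grip":8},{"dx":0,"dy":0,"dz":0.5,"spin":0.1,"grip":8},{"dx":0,"dy":0,"dz":1.5,"spin":0.1,"grip":8},{"dx":0,"dy":0,"dz":3,"spin":0.1,"grip":8},{"dx":0,"dy":0,"dz":4.5,"spin":0.1,"grip":8},{"dx":-1,"dy":1,"dz":5.5,"spin":0.1,"grip":8},{"dx":-2.5,"dy":2.4,"dz":6,"spin":0.1,"grip":8},{"dx":-4,"dy":4,"dz":6,"spin":0.1,"grip":8},{"dx":-5,"dy":5,"dz":6,"spin":0.1,"grip":8},{"dx":-5.5,"dy":5.5,"dz":6,"spin":0.1,"grip":8}])

```text
time_s: 35.83
tcp_pos: [0.4262, -0.0162, 0.197]
eef_rot: [180.0, 0.0, -44.2]
contact_force: [-0.3, 0.1, -2.9]
gripper_width: 0.0157
```

```bash
python3 chk.py b1 b
```

```text
35.8833 [ 0.4261 -0.016   0.1969] [-180.     0.   -44.2] [ 0.1  0.3 -3.4]
b
  [279. 100.]
  ([0.4839, -0.0717], 59.2, 'to go cw deg', 5.0, 9982)
  ([0.4841, -0.0719], 59.2, 'to go cw deg', 5.0, 10272)
  ([0.4842, -0.072], 59.2, 'to go cw deg', 5.0, 10623)
```

servo_tool(targets=[{"dx":1,"dy":-1,"dz":0,"spin":0,"grip":8},{"dx":2.5,"dy":-2.5,"dz":0,"spin":0,"grip":8},{"dx":4.1,"dy":-4.1,"dz":0,"spin":0,"grip":8},{"dx":5.1,"dy":-5.1,"dz":0,"spin":0,"grip":8},{"dx":5.5,"dy":-5.5,"dz":-0.5,"spin":0,"grip":8},{"dx":5.5,"dy":-5.5,"dz":-1.5,"spin":0,"grip":8},{"dx":5.5,"dy":-5.5,"dz":-3,"spin":0,"grip":8},{"dx":5.5,"dy":-5.5,"dz":-4.5,"spin":0,"grip":8},{"dx":5.5,"dy":-5.5,"dz":-5.5,"spin":0,"grip":8},{"dx":5.5,"dy":-5.5,"dz":-6,"spin":0,"grip":8}])

```text
time_s: 36.72
tcp_pos: [0.4816, -0.0715, 0.1346]
eef_rot: [179.9, 0.1, -44.2]
contact_force: [0.9, -0.4, -2.8]
gripper_width: 0.0158
```

servo_tool(targets=[{"dx":0,"dy":0,"dz":0,"spin":-0.03,"grip":8},{"dx":0,"dy":0,"dz":0,"spin":-0.06,"grip":8},{"dx":0,"dy":0,"dz":0,"spin":-0.09,"grip":8},{"dx":0,"dy":0,"dz":0,"spin":-0.12,"grip":8},{"dx":0,"dy":0,"dz":0,"spin":-0.145,"grip":8},{"dx":0,"dy":0,"dz":0,"spin":-0.165,"grip":8},{"dx":0,"dy":0,"dz":0,"spin":-0.178,"grip":8},{"dx":0,"dy":0,"dz":0,"spin":-0.185,"grip":8},{"dx":0,"dy":0,"dz":0,"spin":-0.185,"grip":8},{"dx":0,"dy":0,"dz":0,"spin":-0.185,"grip":8}])

```text
time_s: 37.55
tcp_pos: [0.4831, -0.0714, 0.1365]
eef_rot: [-180.0, -0.0, -54.7]
contact_force: [1.6, -1.0, -4.9]
gripper_width: 0.0156
```

servo_tool(targets=[{"dx":0,"dy":0,"dz":0,"spin":0.06,"grip":8},{"dx":0,"dy":0,"dz":0.5,"spin":0.1,"grip":8},{"dx":0,"dy":0,"dz":1.5,"spin":0.1,"grip":8},{"dx":0,"dy":0,"dz":3,"spin":0.1,"grip":8},{"dx":0,"dy":0,"dz":4.5,"spin":0.1,"grip":8},{"dx":-1,"dy":1,"dz":5.5,"spin":0.1,"grip":8},{"dx":-2.5,"dy":2.4,"dz":6,"spin":0.1,"grip":8},{"dx":-4,"dy":4,"dz":6,"spin":0.1,"grip":8},{"dx":-5,"dy":5,"dz":6,"spin":0.1,"grip":8},{"dx":-5.5,"dy":5.5,"dz":6,"spin":0.1,"grip":8}])

```text
time_s: 38.38
tcp_pos: [0.4265, -0.0158, 0.1972]
eef_rot: [-180.0, 0.0, -49.1]
contact_force: [0.0, -0.8, -2.9]
gripper_width: 0.0155
```

```bash
python3 chk.py b2 bc
```

```text
38.4333 [ 0.4265 -0.0156  0.1972] [-179.9    0.   -49.1] [-0.1 -0.2 -2.3]
b
  [271. 100.]
  ([0.4837, -0.0719], 54.3, 'to go cw deg', 0.1, 9920)
  ([0.4839, -0.072], 54.3, 'to go cw deg', 0.1, 10293)
  ([0.4841, -0.0721], 54.3, 'to go cw deg', 0.1, 10548)
c
  [139.  15.]
  None
  None
  None
```

All three nuts read within 0.4° of target. I'll return the wrench, going higher to clear the red one.

servo_tool(targets=[{"dx":0,"dy":0.5,"dz":1,"spin":0.08,"grip":8},{"dx":0,"dy":1.5,"dz":2.5,"spin":0.2,"grip":8},{"dx":0,"dy":3,"dz":4,"spin":0.32,"grip":8},{"dx":0,"dy":5,"dz":5,"spin":0.44,"grip":8},{"dx":0,"dy":7.5,"dz":5,"spin":0.56,"grip":8},{"dx":0,"dy":10.5,"dz":5,"spin":0.68,"grip":8},{"dx":0,"dy":13.5,"dz":5,"spin":0.8,"grip":8},{"dx":-0.2,"dy":16.5,"dz":5,"spin":0.92,"grip":8},{"dx":-0.4,"dy":19.5,"dz":5,"spin":1.04,"grip":8},{"dx":-0.6,"dy":22.5,"dz":5,"spin":1.12,"grip":8}])

```text
time_s: 39.27
tcp_pos: [0.4219, 0.2097, 0.2467]
eef_rot: [180.0, -0.0, 15.5]
contact_force: [1.6, -0.7, -2.8]
gripper_width: 0.0155
```

servo_tool(targets=[{"dx":-0.2,"dy":3,"dz":0,"spin":0.03,"grip":8},{"dx":-0.3,"dy":6,"dz":0,"spin":0.042,"grip":8},{"dx":-0.5,"dy":8.5,"dz":0,"spin":0.042,"grip":8},{"dx":-0.6,"dy":10.4,"dz":0,"spin":0.042,"grip":8},{"dx":-0.6,"dy":11.4,"dz":-1,"spin":0.042,"grip":8},{"dx":-0.6,"dy":11.6,"dz":-3,"spin":0.042,"grip":8},{"dx":-0.6,"dy":11.6,"dz":-6,"spin":0.042,"grip":8},{"dx":-0.6,"dy":11.6,"dz":-9,"spin":0.042,"grip":8},{"dx":-0.6,"dy":11.6,"dz":-12,"spin":0.042,"grip":8},{"dx":-0.6,"dy":11.6,"dz":-14,"spin":0.042,"grip":8}])

```text
time_s: 40.1
tcp_pos: [0.415, 0.3224, 0.1031]
eef_rot: [179.9, 0.2, 17.5]
contact_force: [0.2, -0.0, -2.6]
gripper_width: 0.0159
```

```bash
python3 look.py l16
```

```text
40.15 w 0.01596373310596032 F [-1.5 -1.9 -8.2] M [-0.32  0.11  0.02] [0.4137 0.3209 0.1   ] [179.75   0.42  17.41]
row175 edges [(260, -175), (261, -305), (262, -350), (263, -306), (297, 176), (298, 291), (299, 342), (300, 287)]
row210 edges [(240, -179), (241, -197), (260, -128), (261, -162), (262, -157), (298, 138), (299, 189), (300, 194), (319, 179), (320, 213), (321, 196)]
```

servo_tool(targets=[{"dx":0,"dy":0.2,"dz":0,"spin":0,"grip":8},{"dx":0,"dy":0.2,"dz":0,"spin":0,"grip":8},{"dx":0,"dy":0.2,"dz":-0.5,"spin":0,"grip":8},{"dx":0,"dy":0.2,"dz":-1,"spin":0,"grip":8},{"dx":0,"dy":0.2,"dz":-1.5,"spin":0,"grip":8},{"dx":0,"dy":0.2,"dz":-2,"spin":0,"grip":8},{"dx":0,"dy":0.2,"dz":-2,"spin":0,"grip":8},{"dx":0,"dy":0.2,"dz":-2,"spin":0,"grip":8},{"dx":0,"dy":0.2,"dz":-2,"spin":0,"grip":8},{"dx":0,"dy":0.2,"dz":-2,"spin":0,"grip":8}])

```text
time_s: 40.98
tcp_pos: [0.416, 0.3267, 0.0866]
eef_rot: [-180.0, -0.0, 17.6]
contact_force: [-0.2, -0.0, -3.3]
gripper_width: 0.0157
```

```bash
python3 look.py l17
```

```text
41.0333 w 0.016038974083800606 F [ 0.2  0.3 -2.4] M [-0.06 -0.01 -0.02] [0.416  0.3266 0.0866] [-1.7999e+02 -2.0000e-02  1.7550e+01]
row175 edges [(260, -183), (261, -304), (262, -347), (263, -300), (297, 187), (298, 308), (299, 352), (300, 299)]
row210 edges [(240, -154), (241, -170), (260, -128), (261, -162), (262, -154), (298, 141), (299, 187), (300, 194), (319, 161), (320, 191), (321, 181)]
```

servo_tool(targets=[{"dx":-0.2,"dy":-0.15,"dz":-0.2,"spin":0,"grip":8},{"dx":-0.2,"dy":-0.15,"dz":-0.5,"spin":0,"grip":8},{"dx":-0.2,"dy":-0.15,"dz":-0.8,"spin":0,"grip":8},{"dx":-0.2,"dy":-0.15,"dz":-1.0,"spin":0,"grip":8},{"dx":-0.2,"dy":-0.15,"dz":-1.2,"spin":0,"grip":8},{"dx":-0.2,"dy":-0.15,"dz":-1.3,"spin":0,"grip":8},{"dx":-0.2,"dy":-0.15,"dz":-1.4,"spin":0,"grip":8},{"dx":-0.2,"dy":-0.15,"dz":-1.4,"spin":0,"grip":8},{"dx":-0.2,"dy":-0.15,"dz":-1.4,"spin":0,"grip":8},{"dx":-0.2,"dy":-0.15,"dz":-1.4,"spin":0,"grip":8}])

```text
time_s: 41.87
tcp_pos: [0.4139, 0.325, 0.0725]
eef_rot: [-180.0, -0.0, 17.5]
contact_force: [-0.2, -0.7, -0.7]
gripper_width: 0.0156
```

```bash
python3 look.py l18
```

```text
41.9167 w 0.015997073270344945 F [-0.  -0.7  0.6] M [-0.33 -0.08  0.03] [0.4139 0.3251 0.0725] [-1.7999e+02 -2.0000e-02  1.7550e+01]
row175 edges [(260, -179), (261, -303), (262, -342), (263, -295), (297, 190), (298, 308), (299, 350), (300, 302)]
row210 edges [(240, -153), (241, -168), (260, -138), (261, -165), (262, -152), (298, 137), (299, 188), (300, 193), (319, 150), (320, 186), (321, 174)]
```

servo_tool(targets=[{"dx":0,"dy":0,"dz":0,"spin":0,"grip":20},{"dx":0,"dy":0,"dz":0,"spin":0,"grip":24},{"dx":0,"dy":0,"dz":0,"spin":0,"grip":30},{"dx":0,"dy":0,"dz":0,"spin":0,"grip":38},{"dx":0,"dy":0,"dz":0,"spin":0,"grip":46},{"dx":0,"dy":0,"dz":0,"spin":0,"grip":54},{"dx":0,"dy":0,"dz":0,"spin":0,"grip":60},{"dx":0,"dy":0,"dz":0,"spin":0,"grip":65},{"dx":0,"dy":0,"dz":0,"spin":0,"grip":70},{"dx":0,"dy":0,"dz":0,"spin":0,"grip":70}])

```text
time_s: 42.75
tcp_pos: [0.4139, 0.325, 0.0723]
eef_rot: [180.0, 0.0, 17.5]
contact_force: [0.5, 1.1, 0.8]
gripper_width: 0.0605
```

```bash
python3 look.py l19
```

```text
42.8 w 0.06099068845013774 F [-0.3  0.4  0.3] M [-0.1  -0.03  0.02] [0.4139 0.3249 0.0723] [180.     0.    17.54]
row175 edges [(259, -123), (260, -243), (261, -301), (262, -281), (298, 210), (299, 296), (300, 310)]
row210 edges [(240, -140), (241, -149), (260, -109), (261, -140), (262, -138), (298, 124), (299, 165), (300, 170), (319, 125), (320, 166), (321, 161)]
```

Bar (261–299) and cup (241–320) haven't moved in the picture, so the wrench stands free and upright. Now I raise the arm and swing it clear.

servo_tool(targets=[{"dx":0,"dy":0,"dz":0.5,"spin":0,"grip":70},{"dx":0,"dy":0,"dz":2,"spin":0,"grip":70},{"dx":0,"dy":0,"dz":4,"spin":0,"grip":70},{"dx":0,"dy":0,"dz":6.5,"spin":0,"grip":70},{"dx":0,"dy":0,"dz":9,"spin":0,"grip":70},{"dx":0,"dy":0,"dz":11.5,"spin":0,"grip":70},{"dx":0,"dy":0,"dz":13.5,"spin":0,"grip":70},{"dx":0,"dy":0,"dz":15,"spin":0,"grip":70},{"dx":0,"dy":0,"dz":15,"spin":0,"grip":70},{"dx":0,"dy":0,"dz":15,"spin":0,"grip":70}])

```text
time_s: 43.63
tcp_pos: [0.414, 0.3253, 0.2234]
eef_rot: [-179.9, -0.1, 17.5]
contact_force: [0.5, 0.5, -1.3]
gripper_width: 0.0615
```

servo_tool(targets=[{"dx":0,"dy":2,"dz":0,"spin":0,"grip":70},{"dx":0,"dy":5,"dz":0,"spin":0,"grip":70},{"dx":0,"dy":8,"dz":0,"spin":0,"grip":70},{"dx":0,"dy":11,"dz":0,"spin":0,"grip":70},{"dx":0,"dy":14,"dz":0,"spin":0,"grip":70},{"dx":0,"dy":17,"dz":0,"spin":0,"grip":70},{"dx":0,"dy":19,"dz":0,"spin":0,"grip":70},{"dx":0,"dy":20,"dz":0,"spin":0,"grip":70},{"dx":0,"dy":20,"dz":0,"spin":0,"grip":70},{"dx":0,"dy":20,"dz":0,"spin":0,"grip":70}])

```text
time_s: 44.47
tcp_pos: [0.4134, 0.5247, 0.2209]
eef_rot: [179.9, 0.1, 17.6]
contact_force: [-0.2, 0.7, -0.2]
gripper_width: 0.0614
```

Run:
```python
from nuts import *
b=r.capture("top"); cv2.imwrite("pics/tend.png",b); c=r.get_calibration("top"); a=cv2.imread("pics/top0.png")
tg=dict(a=144.2,b=54.2,c=144.2,d=54.2)
for k,q in dict(a=[.467,.048],b=[.4839,-.0708],c=[.6023,-.0516],d=[.5831,.0668]).items():
    o=nut(c,b,q); print(k,o[0].round(4),round(float(o[1]),1),"to go",round(float((o[1]-tg[k]+90)%180-90),1))
# wrench: compare patches before/after
for n,i in (("before",a),("after",b)):
    g=(i[205:262,145:182].max(2)<62).astype(np.uint8); ys,xs=np.nonzero(g); W=ray(c,np.c_[xs+145,ys+205],.11)[:,:2]
    vx,vy=cv2.fitLine(W.astype(np.float32),2,0,.01,.01).ravel()[:2]; print(n,g.sum(),W.mean(0).round(4),round(float(np.degrees(np.arctan2(vy,vx))),1))
s=r.get_state(); print(s["time_s"],s["tcp_pos"],s["contact_force"].round(1))
d=cv2.absdiff(a,b).max(2); print("changed px in wrench area",int((d[200:262,140:185]>50).sum()))
```

```text
a [0.4653 0.047 ] 144.6 to go 0.4
b [ 0.4834 -0.0698] 54.5 to go 0.3
c [ 0.6012 -0.0518] 145.1 to go 0.9
d [0.5824 0.0661] 54.3 to go 0.1
before 227 [0.4117 0.3208] 22.1
after 233 [0.4119 0.3227] 23.5
44.5167 [0.41362301 0.52420349 0.2215388 ] [-0.3  0.8 -0. ]
changed px in wrench area 1
```

Everything checks out, so I'm handing the job in.

```bash
python3 -c "
from plant import r
print(r.close_job())"
```

```text
the job is handed in; nothing more can be done
None
```

I turned nut_c first (diagonally opposite the finished nut_a), then nut_d and nut_b. Each went clockwise in two steps with a wrist-camera check between them. I then stood the black wrench back upright in its place, let go and handed the job in at 44.5 s, with the arm clear of everything.

- **Nuts:** on the last wrist-camera checks, nut_c had 0.4° left to turn, nut_d 0.1° and nut_b 0.1°. The final top view agrees, with 0.1–0.9° left on all four nuts. nut_a shows no measurable change.
- **Wrench:** before and after pictures from the top camera match, with the centre within about 2 mm and only 1 pixel changed around it.
- **First grasps went wrong:** the first two attempts slipped on the bar's top edge. The pictures suggested the fingertips sit about 18 mm higher than the reported tool point. They rocked the wrench where it stood, but it did not fall. Gripping 18 mm deeper held firmly, with the opening reading 15.8 mm on the 16 mm bar.
- **Forces:** the readings taken after each move stayed under about 15 N.

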